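# Unload the scratch tester

## Task

The scratch run is over, so unload the bench tester. Seen from its front, bring its shift lever through the H-shaped gate: to neutral in the left-hand slot, across the neutral slot to the right, then fully forward (towards the column) in the right-hand slot, which frees the clamp's interlock. Then lift the hinged clamp bar by its handle until it is well past half open and stays there, slide the flat metal coupon straight out at the front of the machine from beneath it, keeping it on its bed until it is out from under the bar, and lay it flat and lengthwise across the two ribs inside the steel tray. Do not pull the coupon while the bar is down, do not push the bottles, the weighing dish or the loose spanner about, and leave the lever in that slot and the bar up.

Things in the scene. Friction and masses are not known exactly. Their poses are not given: they have to be found in the camera images.
- tester: Bench scratch tester, fixed, its front turned to your right: grey base plate 250 x 350 mm (top z 28 mm), on it at the left a white gear housing with a sloping top, at the right the specimen bed, at the back a column. Origin: on the worktop, between lever and bed; x to the machine's back (from its open front to the column), y to its left, z up; it stands turned by its yaw. Lengths below in mm in this frame.
- beam_edge (a point): Lower front edge of the aluminium cross beam, at its middle: tester x 0, y 0, z 330. The beam runs along tester y from -170 to 170, x 0 to 45, right above the lever, so work the lever with the tool leaning towards the machine's front, 25 to 45 degrees from vertical. A scratch head rides on it at y -80 (x -9 to 54), from z 258 up to weights at z 445.
- gate_centre (a point): Centre of the H-shaped steel gate, level with its face (tester x 15, y 80, z 115), on the housing's sloping top: x -56 to 78, y 15 to 145, rising to the back at 30 degrees from z 77 to 140. The lever's pivot lies inside the housing at tester x 60, y 80, z 35.
- shift_fore (a joint): Fore-and-aft angle of the lever (rad), about the tester's y axis through its pivot: -0.24 fully back (to the machine's front), 0 neutral, +0.24 fully forward (to the column). At 0 the lever leans 30 degrees from vertical to the front. It stays where it is left; 2 to 4 N at the knob moves it.
- shift_side (a joint): Sideways angle of the lever (rad): -0.15 in the left-hand slot, +0.15 in the right-hand slot. Its axis goes through the pivot and at shift_fore 0 rises to the back at 30 degrees (it turns with shift_fore). Steel islands stop the lever from crossing unless shift_fore is within about 0.03 of 0. 1 to 3 N at the knob moves it; it stays where left.
- shift_knob (a point): Centre of the black ball knob, 42 mm diameter, on the lever 175 mm from the pivot; a 12 mm stem runs down from it into the gate. In the tester's frame, with f = shift_fore, s = shift_side, a = f - 0.524: x = 60 + 175 cos(s) sin(a), y = 80 - 175 sin(s), z = 35 + 175 cos(s) cos(a).
- clamp_bar (a joint): Angle of the clamp bar (rad): 0 down on the coupon, opens upward to 1.1 and stays where it is left (4 N at the handle lifts it). Its hinge lies along the tester's y at tester x 100, z 75. An interlock in the housing lets it rise only while the lever is fully forward in the right-hand slot.
- clamp_grip (a point): Middle of the black handle grip of the clamp bar, a 16 mm round bar, 50 mm long, along tester x, rising 12 degrees to the front, right of the bed; with the bar down at tester x -20, y -142, z 91, 121 mm from the hinge axis. The bar's foot, a 16 mm wide cross bar at tester x 47 to 63, rests on the coupon.
- coupon: Flat aluminium coupon, 180 x 50 x 6 mm, 0.14 kg, loose. Origin: centre of its underside, x along its length (as tester x), z up. It lies on the bed, underside z 55, between guides 55 mm apart at tester x 5 to 85, 4.5 mm high. Its front 60 mm stick out past the bed, 27 mm above the base plate, to be taken by the long edges. Clear of the foot after 40 mm of sliding; keep hold, half out it tips.
- tray: The steel tray, fixed, 230 x 150 mm outside, rim 14 mm high and 3 mm thick. Origin: centre of its underside, x along its 230 mm length. Two 6 mm wide ribs along its y at x -55 and +55 mm; their tops are 10.5 mm above the worktop.
- wash_bottle: Standing wash bottle with a red bent spout, 102 x 59 x 224 mm; origin at the centre of its foot. Bystander.
- reagent_bottle: Standing white bottle with a red cap, 56 mm diameter, 115 mm high; origin at the centre of its foot. Bystander.
- weigh_dish: White square weighing dish, 74 x 74 x 16 mm; origin at the centre of its underside. Bystander.
- small_spanner: Small open-ring spanner, 116 x 22 x 4 mm, lying on the tester's base plate between housing and bed; origin at the centre of its underside, y along its length. Bystander.
Things that resemble listed ones, but are neither listed nor needed, are in the scene too. Of the things like the coupon, leave any that is brown; of the rest the larger one is meant.

How it is judged:
By the outcome, as a careful person would: the job done as asked, in the order asked, and still so for the second after the job is handed in, with the robot touching nothing.
It also fails if it takes over 70 s, if anything falls off the work surface, if the arm or the gripper's body presses on something with over 40 N, if the wrist force passes 120 N, or if a joint passes its speed limit or range.

## Robot

A 6-joint arm with a two-finger parallel gripper is mounted at the origin on a cart in front of the work surface, level with it; the furniture and walls round the work are solid. World frame = base frame: x ahead of the robot, y to its left, z up, the work surface at z = 0. Lengths are in m, angles in rad, forces in N, time in s.
With the tool pointing down it reaches from about 0.3 to 0.875 m from the base axis. Payload 6.4 kg.
Tool frame: the origin (TCP) lies on the mounting face of the last link; the fingertips stand 166 mm ahead of it and the grasp point (between the pads) lies 147 mm ahead of it (ctrl.tip_extent is the distance from the TCP to the fingertips, in m); x points along the fingers, y is the direction in which the jaws open and shut, and the axes are right-handed (so a half turn about x gives the same grasp; the last joint's range is limited). The gripper opens to 88 mm and grips with 3 to 60 N. Pads are 18 mm wide; open, the fingers measure 123 mm over their backs; the gripper's body (75 mm by 187 mm) begins 45 mm behind the grasp point.
Start: joints at [-1.548, 0.181, 1.607, -0, 1.354, -0.206], TCP at [0.13, -0.56, 0.405] pointing down, gripper open.
Joint ranges: [-2.99, 2.99], [-0.89, 2.07], [0.3, 2.58], [-1.14, 4.28], [0, 2.63], [-3.12, 3.12]. Speed limits (rad/s): [2.57, 2.57, 3.01, 3.14, 3.14, 3.14].

## Interface

Orientations are given as a unit quaternion [w, x, y, z].
In Python, from plant import ctrl, cams gives the robot as it stands. The module is installed in compiled form; this text tells all that it offers.
- The arm moves only by the shell command python3 -m jog 'ROWS'. ROWS is a JSON object of lists of equal length, an entry for each row: "fingers": the closure, from 0 (fully open) to 1 (shut); "travel": the shift along the world's x, y, z in mm, a list of three; "delta_rot": the turn, a rotation vector about the world's x, y, z in degrees, a list of three. In form: {"fingers": [fingers, ...], "travel": [[tx, ty, tz], ...], "delta_rot": [[ax, ay, az], ...]}. A call has 1 to 20 rows; each row is the pose to reach, as a shift and turn from the pose measured when the call began; what a row does not reach only later rows make up. A row lasts 1/8 s, in which the tool goes at most 62.5 mm and 10.7 degrees, less where a joint would pass 70% of its speed; a pose out of reach is approached as far as the arm can. A call with a gripper value outside its range is refused whole. The fingers move at their own pace and stop on an object; the grip force is fixed at half the most. Time passes only in rows, so rows that repeat a pose let the fingers close. It gives the time, the measured TCP pose, the force and the opening at its end, in the units of the state.
- ctrl.read_state(): the state, without advancing time (a new reading comes with each control period).
- cams.capture(name): name is "side" or "top" or "wrist"; returns the picture (420x560x3 uint8, red, green, blue); there is no depth.
- cams.camera_model(name): a dict with "fov_y" (degrees; the focal length in pixels is half the picture's height over the tangent of half this angle, whatever the lens; pixels are square), "cx", "cy" (the principal point, pixels), "D" ([k1, k2, p1, p2, k3] as OpenCV has them; the pictures are not rectified), "origin" and "orientation" of the camera in the world. Camera axes: x right, y up, looking along -z (the intrinsics and any distortion apply to the point x, -y, -z); pixel columns grow to the right and rows downward; lengths in m; the calibration is good to about 2 mm. A picture is of the moment at which its call begins: read the wrist's pose just before it. camera_model takes no time and is no camera call; for the wrist camera it gives the pose at the moment of the call.
- ctrl.sign_off(): hands the job in, once; it reports no verdict.
Trained networks look in the newest picture that a camera, given by its name, has taken for a name from the list of things; names that differ only in an ending like _2 or _b are one class to them, and where a whole thing is asked for, a point or a joint stands for the part that bears it (a point fixed in the world has none). Each returns a list of dicts, best first, with "p" (0 to 1); they miss things now and then, are a little off and sometimes report something else, mostly with a low value. They report only what shows in the picture. A call takes as long as a camera call. They do not tell look-alikes from the thing itself.
- cams.spot_in(camera, label): "rect" ([centre column, centre row, width, height] in pixels, round what is visible of it).
- cams.trace(camera, label): "pixels" (420x560 bool, what is visible of it) and "rect" ([centre column, centre row, width, height] in pixels, round what is visible of it).
The state is a dict: "clock": time; "joints": joint angles; "qd": joint speeds; "joint_efforts": joint torques, N m; "eef_pos": TCP position; "eef_rot": TCP orientation; "wrist_force": force on the tool from outside, world axes, zero at the start; "wrist_torque": the same for the moment, N m; "opening": opening from 0.0 (shut) to 1.0 (fully open).
Only numpy, scipy, OpenCV 4.12 (cv2) and the standard library are available. Lean on these libraries where they do the work, as an engineer would, in place of code of your own. Each camera call takes 0.05 s, during which the arm holds its last target.

## Working session

There is one attempt and no reset: what is moved stays moved. The work goes in short steps, Python scripts to look and compute and a shell command to move; the robot and the scene stay as the last step left them, time stands still between calls to the robot, and variables do not carry over. Pictures are saved under pics/ and viewed, and the job is handed in when it is done.

```bash
mkdir -p pics; ls; python3 - <<'E'
from plant import ctrl,cams
import cv2
print(ctrl.read_state(), ctrl.tip_extent)
for n in ["side","top","wrist"]:
    m=cams.camera_model(n); print(n,m)
    im=cams.capture(n); cv2.imwrite(f"pics/{n}0.png",im[:,:,::-1])
E
```

```text
pics
{'clock': 0.0, 'joints': array([-1.54825076e+00,  1.81533791e-01,  1.60796753e+00,  9.90266139e-06,
        1.35378322e+00, -2.06313078e-01]), 'qd': array([-1.38202856e-03, -1.79588161e-03, -1.67296900e-03,  6.73783971e-05,
        5.34475960e-05, -4.38885373e-04]), 'joint_efforts': array([ 8.92147250e-05, -4.33860648e+01, -3.41854191e+01,  7.01881223e-02,
        3.85768327e-02, -1.31932752e-04]), 'eef_pos': array([ 0.13045362, -0.5597608 ,  0.40383353]), 'eef_rot': array([ 0.08014117,  0.7025405 ,  0.08133184, -0.70242392]), 'wrist_force': array([-0.20025573, -0.03785897,  0.05337551]), 'wrist_torque': array([0.00905384, 0.02496128, 0.01286839]), 'opening': 0.9986600061387241} 0.166
side {'fov_y': 48.82985627882272, 'cx': 280.79104871656244, 'cy': 215.59325326663526, 'D': array([0.00103953, 0.        , 0.        , 0.        , 0.        ]), 'origin': array([ 0.39859593, -1.09208912,  1.23211257]), 'orientation': array([ 0.90778539,  0.41556668, -0.033286  , -0.04606595])}
top {'fov_y': 53.15948570654299, 'cx': 287.8507843975279, 'cy': 209.05923119503262, 'D': array([0.01747967, 0.        , 0.        , 0.        , 0.        ]), 'origin': array([-0.06404882,  0.10962277,  1.24455381]), 'orientation': array([-0.65848313, -0.17790739,  0.19498628,  0.70479024])}
wrist {'fov_y': 68.25894704062898, 'cx': 277.9375392338317, 'cy': 202.58849206922412, 'D': array([-0.05254373,  0.        ,  0.        ,  0.        ,  0.        ]), 'origin': array([ 0.20343933, -0.54352331,  0.38399269]), 'orientation': array([ 0.77488883, -0.11212731,  0.08995145, -0.61553514])}
```

View pics/side0.png

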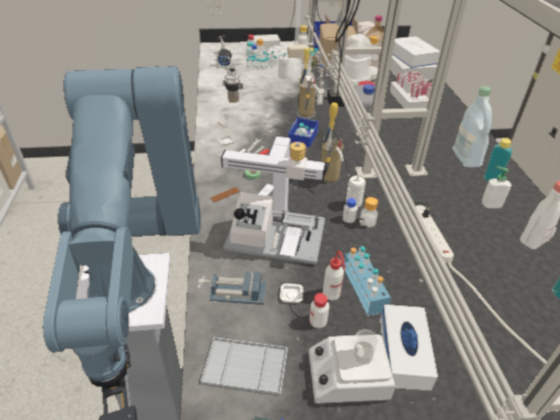

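View pics/top0.png

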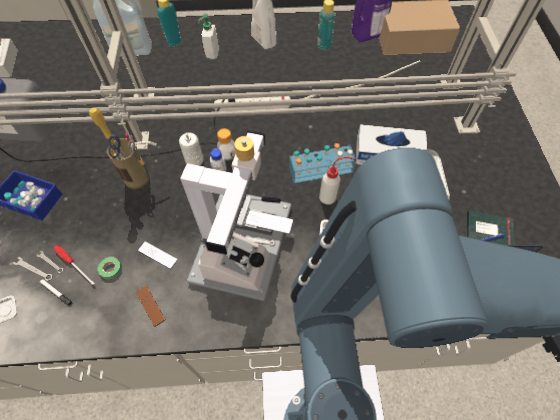

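View pics/wrist0.png

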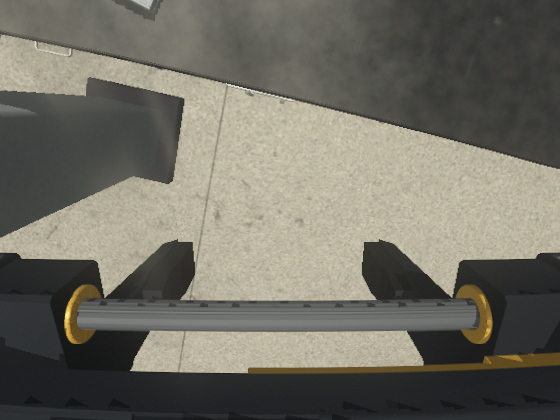

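```bash
cat > h.py <<'E'
import numpy as np, cv2
from scipy.spatial.transform import Rotation as R
def q2R(q): return R.from_quat([q[1],q[2],q[3],q[0]])
def cm(m):
    f=210/np.tan(np.radians(m['fov_y'])/2)
    K=np.array([[f,0,m['cx']],[0,f,m['cy']],[0,0,1.]])
    Rc=q2R(m['orientation']).as_matrix()@np.diag([1,-1,-1])
    return K,np.array(m['D'],float),Rc,np.array(m['origin'])
def proj(m,P):
    K,D,Rc,o=cm(m); P=np.atleast_2d(P).astype(float)
    rv=cv2.Rodrigues(Rc.T)[0]
    return cv2.projectPoints(P,rv,-Rc.T@o,K,D)[0][:,0]
def ray(m,uv):
    K,D,Rc,o=cm(m)
    n=cv2.undistortPoints(np.atleast_2d(uv).astype(float)[:,None],K,D)[:,0]
    d=np.c_[n,np.ones(len(n))]@Rc.T
    return o,d
def onz(m,uv,z):
    o,d=ray(m,uv); return o+d*((z-o[2])/d[:,2])[:,None]
E
python3 - <<'E'
from plant import ctrl,cams
import cv2
from h import *
ims={}
for n in ["side","top"]:
    m=cams.camera_model(n); ims[n]=cams.capture(n)
    for l in ["tester","tray","coupon","shift_knob","clamp_grip","wash_bottle","reagent_bottle","weigh_dish","small_spanner"]:
        for r in cams.trace(n,l)[:4]:
            if r['p']>.2:
                ys,xs=r['pixels'].nonzero()
                print(n,l,round(r['p'],2),np.round(r['rect']),np.round(onz(m,[r['rect'][:2]],0.02)[0],3))
def crop(n,x0,y0,w,h,s,name):
    cv2.imwrite(name,cv2.resize(ims[n][y0:y0+h,x0:x0+w,::-1],None,fx=s,fy=s,interpolation=cv2.INTER_CUBIC))
crop("side",190,130,200,140,4,"pics/s1.png")
crop("top",130,150,200,150,4,"pics/t1.png")
crop("side",190,260,200,150,4,"pics/s2.png")
E
```

```text
side tester 0.78 [274. 200. 110. 126.] [0.565 0.405 0.02 ]
side tester 0.34 [241. 211.  16.  13.] [0.425 0.348 0.02 ]
side tray 0.89 [244. 366.  83.  57.] [ 0.399 -0.353  0.02 ]
side coupon 0.79 [291. 239.  19.  30.] [0.605 0.165 0.02 ]
side coupon 0.65 [226. 193.  29.  18.] [0.368 0.467 0.02 ]
side coupon 0.56 [267. 191.  11.  10.] [0.54 0.47 0.02]
side clamp_grip 0.83 [298. 230.  29.  20.] [0.64  0.212 0.02 ]
side wash_bottle 0.59 [331. 277.  19.  44.] [ 0.721 -0.037  0.02 ]
side reagent_bottle 0.81 [317. 312.  17.  34.] [ 0.645 -0.181  0.02 ]
side weigh_dish 0.88 [290. 291.  24.  22.] [ 0.571 -0.087  0.02 ]
side weigh_dish 0.4 [244. 366.  86.  56.] [ 0.4   -0.354  0.02 ]
top tester 0.91 [236. 215. 111. 170.] [0.646 0.226 0.02 ]
top tester 0.71 [324. 225.   1.  14.] [ 0.589 -0.063  0.02 ]
top coupon 0.96 [157. 255.  35.  25.] [0.515 0.476 0.02 ]
top coupon 0.67 [151. 306.  27.  37.] [0.352 0.482 0.02 ]
top coupon 0.62 [267. 223.  47.  21.] [0.608 0.124 0.02 ]
top shift_knob 0.65 [253. 259.  19.  18.] [0.484 0.175 0.02 ]
top clamp_grip 0.59 [259. 212.  42.  31.] [0.653 0.151 0.02 ]
top wash_bottle 0.92 [329. 185.  19.  39.] [ 0.745 -0.098  0.02 ]
top weigh_dish 0.56 [324. 225.   4.  11.] [ 0.59  -0.064  0.02 ]
```

View pics/s1.png

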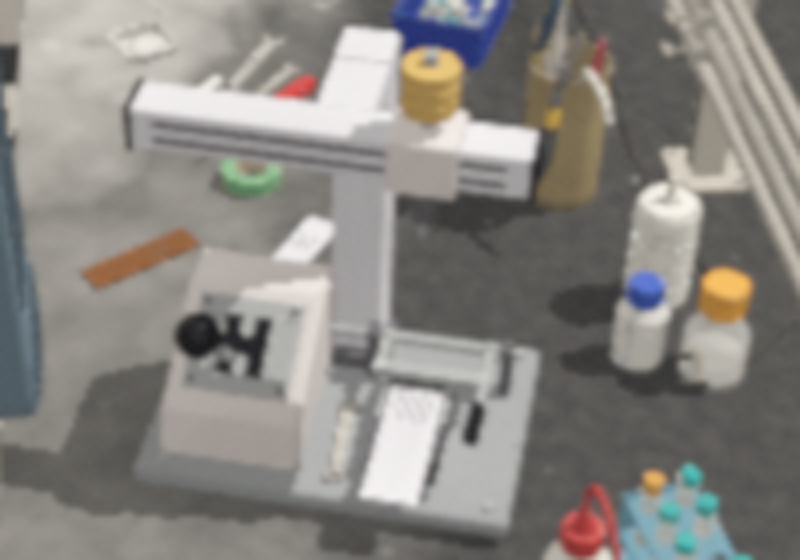

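View pics/t1.png

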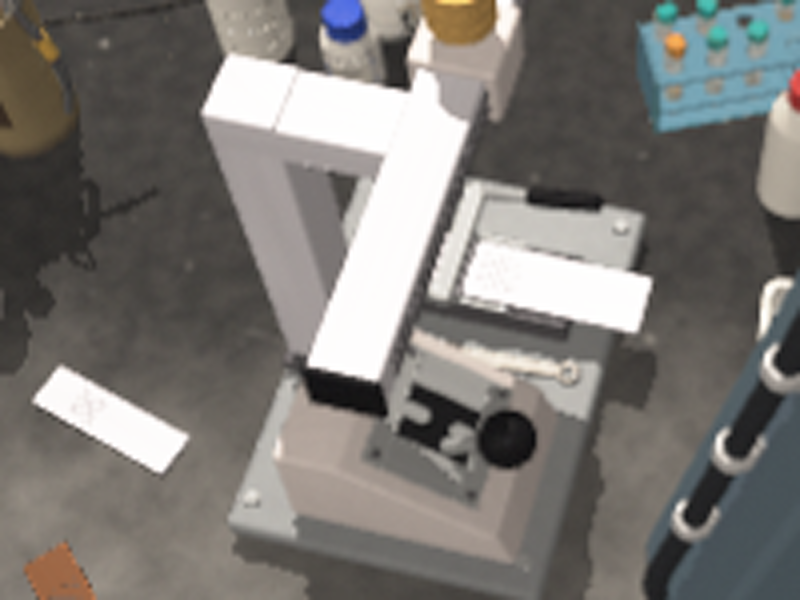

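View pics/s2.png

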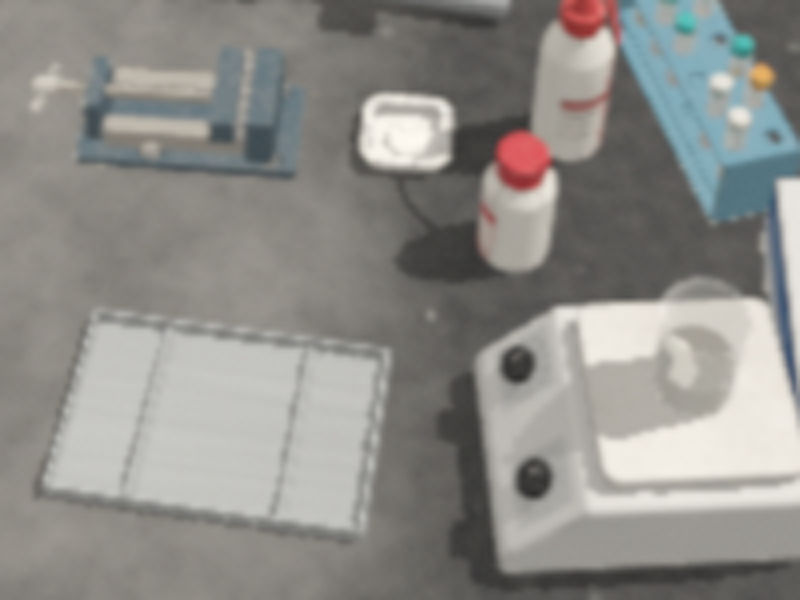

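```bash
cat > fit.py <<'E'
from plant import cams
from h import *
from scipy.optimize import least_squares
ms={n:cams.camera_model(n) for n in("side","top")}
def knob(f,s):
    a=f-.524; return np.array([60+175*np.cos(s)*np.sin(a),80-175*np.sin(s),35+175*np.cos(s)*np.cos(a)])
def T(p,P):
    P=np.atleast_2d(P)/1000; c,s=np.cos(p[2]),np.sin(p[2])
    return np.c_[p[0]+c*P[:,0]-s*P[:,1],p[1]+s*P[:,0]+c*P[:,1],P[:,2]]
S=lambda x,y:(190+x/4,130+y/4)
U=lambda x,y:(130+x/4,150+y/4)
def pts(p):
    x0=p[3]; 
    return [("side",(0,170,330),S(130,147)),("side",(0,-170,330),S(533,197)),
     ("side",knob(p[4],-.15),S(200,335)),("top",knob(p[4],-.15),U(507,438)),
     ("side",(x0,175,28),S(137,470)),("side",(x0,-175,28),S(508,524)),("side",(x0+250,-175,28),S(540,350)),
     ("top",(x0,-175,28),U(645,214)),("top",(x0+250,175,28),U(230,515)),("top",(x0+250,-175,28),U(482,180))]
def res(p):
    return np.concatenate([proj(ms[n],T(p,P))[0]-uv for n,P,uv in pts(p)])
if __name__=="__main__":
    r=least_squares(res,[.55,.2,np.pi/2,-100,-.24],x_scale=[.1,.1,.1,50,.1],loss='soft_l1')
    print(r.x); print(res(r.x).reshape(-1,2).round(1))
E
python3 fit.py
```

```text
[  0.53419685   0.16729694   1.26110477 -86.3508364   -0.1507323 ]
[[  1.7  -0.6]
 [  0.4   0.4]
 [  0.4  -0.1]
 [  0.9  -1.8]
 [ -3.3  -0.7]
 [ -2.    0.9]
 [ -1.1  -0.2]
 [  2.2  -0.1]
 [ -0.4   2.9]
 [-27.3  -6.5]]
```

```bash
sed -i 's/,("top",(x0+250,-175,28),U(482,180))\]/]/' fit.py; python3 fit.py; cat >> fit.py <<'E'
    p=r.x
    for n,(x0,y0) in (("side",(190,130)),("top",(130,150))):
        im=cams.capture(n)[:,:,::-1][y0:y0+150,x0:x0+200]
        im=cv2.resize(im,None,fx=4,fy=4,interpolation=cv2.INTER_CUBIC)
        def L(A,c=(0,0,255)):
            q=((proj(ms[n],T(p,A))-[x0-.0,y0])*4).round().astype(int)
            cv2.polylines(im,[q],False,c,1)
        b=p[3]
        L([(b,-175,28),(b+250,-175,28),(b+250,175,28),(b,175,28),(b,-175,28)])
        L([(0,-170,330),(0,170,330)])
        L([(-135+5,-105,61),(-130+180,-105,61),(50,-55,61),(-130,-55,61),(-130,-105,61)],(0,255,0))
        L([(5,-107.5,59.5),(85,-107.5,59.5)],(255,0,0));L([(5,-52.5,59.5),(85,-52.5,59.5)],(255,0,0))
        L([(-44,-142,86),(5,-142,96)],(0,255,255))
        L([(15,80,115),(0,80,106)],(0,255,255))
        L([knob(p[4],-.15),(60,80,35)],(255,0,255))
        L([(-56,15,77),(-56,145,77),(78,145,140),(78,15,140),(-56,15,77)],(255,255,0))
        cv2.imwrite(f"pics/ov_{n}.png",im)
E
python3 fit.py
```

```text
[  0.53480589   0.16705858   1.26493456 -83.66312645  -0.14817014]
[[ 1.9 -0.4]
 [ 0.6  0.3]
 [ 0.6 -0.1]
 [ 1.  -2.1]
 [-2.9 -1. ]
 [-1.6  0.3]
 [-1.  -0.7]
 [ 1.3 -0.6]
 [-1.   2.7]]
[  0.53480589   0.16705858   1.26493456 -83.66312645  -0.14817014]
[[ 1.9 -0.4]
 [ 0.6  0.3]
 [ 0.6 -0.1]
 [ 1.  -2.1]
 [-2.9 -1. ]
 [-1.6  0.3]
 [-1.  -0.7]
 [ 1.3 -0.6]
 [-1.   2.7]]
```

View pics/ov_side.png

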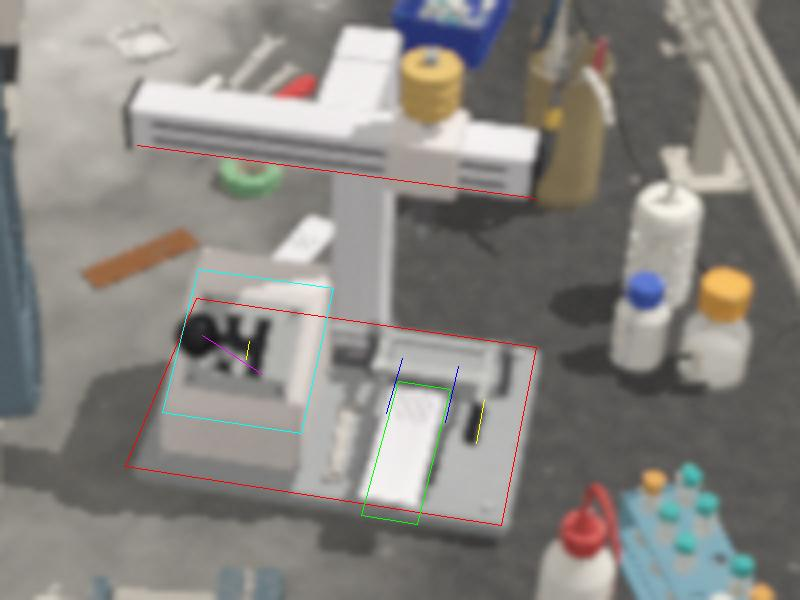

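View pics/ov_top.png

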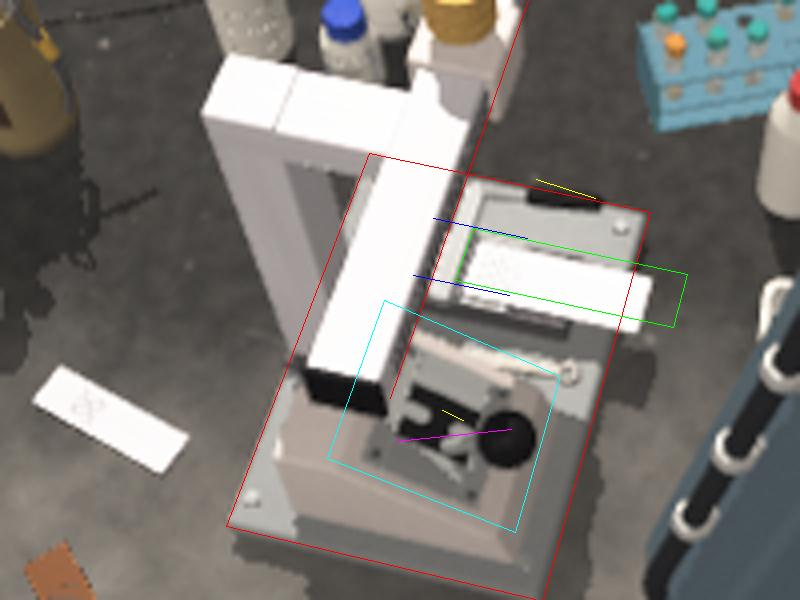

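```bash
python3 - <<'E'
s=open('fit.py').read()
s=s.replace('x0=p[3]; ','x0=p[3]; yo=p[5]; xc=p[6]; yc=p[7]')
s=s.replace('175,28)','175+yo,28)',4) if 0 else s
import re
a,b=s.split('if __name__')
a=a.replace('(x0,175,28)','(x0,175+yo,28)').replace('(x0,-175,28)','(x0,-175+yo,28)').replace('(x0+250,-175,28)','(x0+250,-175+yo,28)').replace('(x0+250,175,28)','(x0+250,175+yo,28)')
a=a.replace('U(230,515))]','''U(230,515)),("side",(-20,-142,91),S(475,424)),("top",(-20,-142,91),U(566,198)),
   ("side",(xc,yc+25,61),S(360,497)),("side",(xc,yc-25,61),S(419,506)),("top",(xc,yc-25,61),U(652,280)),("top",(xc,yc+25,61),U(641,333)),("top",(x0,175+yo,28),U(545,598))]''')
b=b.replace('-100,-.24]','-100,-.24,0,-130,-80]').replace('50,.1]','50,.1,10,50,10]')
b=b.replace('(b,-175,28),(b+250,-175,28),(b+250,175,28),(b,175,28),(b,-175,28)','(b,-175+p[5],28),(b+250,-175+p[5],28),(b+250,175+p[5],28),(b,175+p[5],28),(b,-175+p[5],28)')
b=b.replace('(-135+5,-105,61),(-130+180,-105,61),(50,-55,61),(-130,-55,61),(-130,-105,61)','(p[6],p[7]-25,61),(p[6]+180,p[7]-25,61),(p[6]+180,p[7]+25,61),(p[6],p[7]+25,61),(p[6],p[7]-25,61)')
open('fit.py','w').write(a+'if __name__'+b)
E
python3 fit.py
```

```text
[   0.52953556    0.1669996     1.26609122  -81.82322627   -0.13917771
  -10.34261103 -104.30044618  -76.95186775]
[[ 0.3 -0.3]
 [-1.   0.3]
 [-0.8 -0.4]
 [ 0.7 -0.6]
 [-1.5 -0.8]
 [-0.1  0.4]
 [ 0.3 -0.6]
 [ 1.6 -1.9]
 [-0.4  1.2]
 [-0.2 -0.7]
 [ 0.  -0.9]
 [-0.6 -0.6]
 [-1.5 -0.7]
 [ 0.9 -1. ]
 [ 0.1 -0.9]
 [-0.  -1. ]]
```

View pics/ov_side.png

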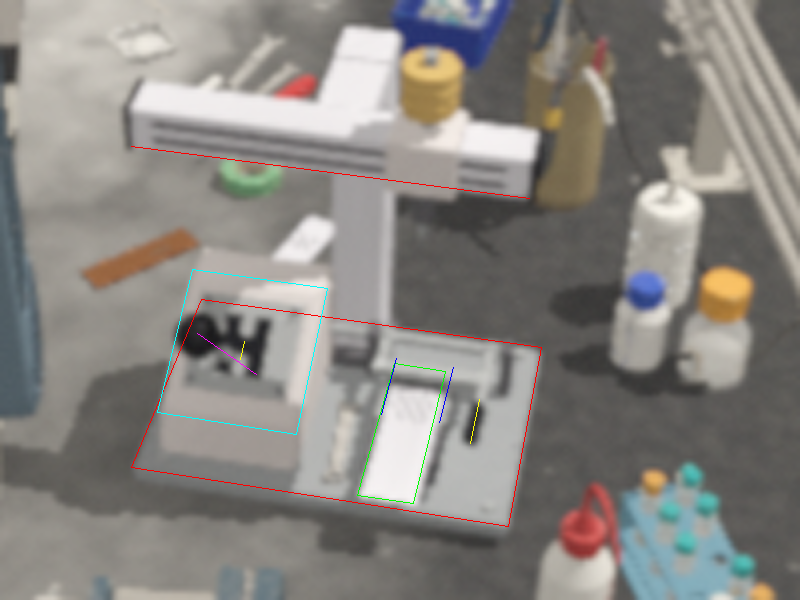

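View pics/ov_top.png

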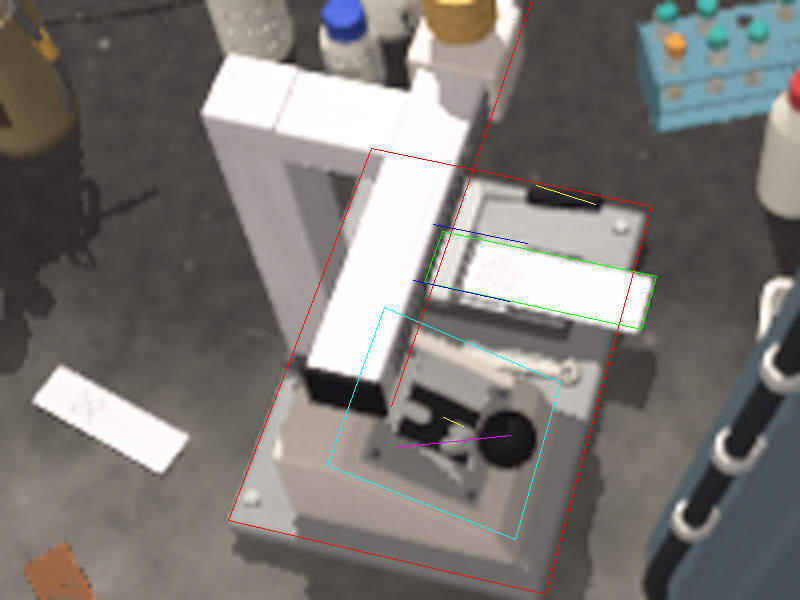

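```bash
cat > k.py <<'E'
from h import *
YAW=1.266; O=np.array([.5295,.167,0])
from plant import ctrl
RT=R.from_euler('z',YAW)
def W(P): return O+RT.apply(np.array(P,float)/1000)
def rot_from(xt,yt,world=False):
    # tool x, y axes given in tester frame
    x=np.array(xt,float);x/=np.linalg.norm(x); y=np.array(yt,float); y-=x*(x@y); y/=np.linalg.norm(y)
    M=np.c_[x,y,np.cross(x,y)]
    return R.from_matrix(M) if world else RT*R.from_matrix(M)
def go(grasp_w,Rt,label=""):
    """print travel(mm)/delta_rot(deg) to bring the grasp point to grasp_w with rot Rt"""
    s=ctrl.read_state(); R0=q2R(s['eef_rot'])
    tcp=grasp_w-Rt.apply([.147,0,0])
    print(label,"tcp",tcp.round(3),"travel",((tcp-s['eef_pos'])*1000).round(1).tolist(),"rot",np.degrees((Rt*R0.inv()).as_rotvec()).round(1).tolist())
def wristR(q,C):
    return R.from_euler('z',q[0])*R.from_euler('y',q[1]+q[2])*R.from_euler('z',q[3])*R.from_euler('y',q[4])*R.from_euler('z',q[5])*C
def st():
    s=ctrl.read_state(); print("t",round(s['clock'],2),"q",np.round(s['joints'],2),"pos",np.round(s['eef_pos'],4),"F",np.round(s['wrist_force'],1),"T",np.round(s['wrist_torque'],2),"op",round(s['opening'],3)); return s
E
python3 - <<'E'
from k import *
s=st(); q=s['joints']; R0=q2R(s['eef_rot']); print(R0.as_matrix().round(2))
C=wristR(q,R.identity()).inv()*R0; print(C.as_matrix().round(3))
from plant import cams
m=cams.camera_model('wrist'); print("cam in tool",R0.inv().apply(m['origin']-s['eef_pos']).round(4),(R0.inv()*q2R(m['orientation'])).as_matrix().round(3))
lean=np.radians(35)
for sg in (1,-1):
    for ln in (25,35,45):
        lean=np.radians(ln)
        Rt=rot_from([np.sin(lean),0,-np.cos(lean)],[0,sg,0])
        # solve wrist for guess q1=.2.., q2+q3 ~1.6
        from scipy.optimize import least_squares
        for q4 in (0,2.5,-.8):
            r=least_squares(lambda v:((wristR([.24,1.7,0,v[0],v[1],v[2]],C)*Rt.inv()).as_rotvec()),[q4,1.3,0])
            print(sg,ln,r.x.round(2),r.cost.round(4))
E
```

```text
t 1.35 q [-1.55  0.18  1.61 -0.    1.35 -0.21] pos [ 0.1304 -0.56    0.4047] F [ 0.2 -0.1 -1.2] T [ 0.01  0.02 -0.05] op 1.0
[[-0.    0.23 -0.97]
 [-0.   -0.97 -0.23]
 [-1.    0.    0.  ]]
[[-0. -1. -0.]
 [ 0.  0. -1.]
 [ 1. -0.  0.]]
cam in tool [ 0.02    0.0007 -0.0748] [[-0.     0.285 -0.959]
 [ 1.     0.001  0.   ]
 [ 0.001 -0.959 -0.285]]
1 25 [ 0.39  1.23 -2.69] 0.0
1 25 [ 3.54 -1.23  0.45] 0.0
1 25 [ 0.39  1.23 -2.69] 0.0
1 35 [ 0.56  1.16 -2.75] 0.0
1 35 [ 3.71 -1.16  0.39] 0.0
1 35 [ 0.56  1.16 -2.75] 0.0
1 45 [ 0.75  1.1  -2.83] 0.0
1 45 [ 3.89 -1.1   0.31] 0.0
1 45 [ 0.75  1.1  -2.83] 0.0
-1 25 [0.39 1.23 0.45] 0.0
-1 25 [0.39 1.23 0.45] 0.0
-1 25 [0.39 1.23 0.45] 0.0
-1 35 [0.56 1.16 0.39] 0.0
-1 35 [0.56 1.16 0.39] 0.0
-1 35 [0.56 1.16 0.39] 0.0
-1 45 [0.75 1.1  0.31] 0.0
-1 45 [0.75 1.1  0.31] 0.0
-1 45 [0.75 1.1  0.31] 0.0
```

```bash
python3 -m jog '{"fingers":[0,0,0,0,0,0,0,0,0,0,0,0],"travel":[[25,25,5],[50,50,10],[75,75,15],[105,105,20],[135,135,20],[160,170,20],[185,200,20],[210,235,20],[230,270,20],[245,305,20],[250,340,20],[250,340,20]],"delta_rot":[[0,0,10],[0,0,20],[0,0,30],[0,0,40],[0,0,50],[0,0,60],[0,0,70],[0,0,80],[0,0,90],[0,0,100],[0,0,110],[0,0,120]]}'
python3 - <<'E'
from k import *
from fit import knob
from plant import cams
st()
im=cams.capture('wrist');cv2.imwrite('pics/w1.png',im[:,:,::-1])
th=np.radians(35); Rt=rot_from([np.sin(th),0,-np.cos(th)],[0,1,0])
k=knob(-.14,-.15); print(k,W(k))
go(W(k)-Rt.apply([.09,0,0]),Rt,"pre")
go(W(k),Rt,"knob")
E
```

```text
clock: 2.85
eef_pos: [0.3807, -0.2179, 0.4248]
eef_rot: [0.65, 0.279, 0.65, -0.278]
wrist_force: [0.1, -0.4, -0.2]
opening: 1.0
t 2.85 q [-0.79 -0.16  1.91  0.    1.39 -1.55] pos [ 0.3807 -0.2179  0.4248] F [ 0.1 -0.4 -0.2] T [-0.06 -0.11  0.07] op 1.0
[-46.63657171 106.15167318 171.27080232] [0.41424548 0.154369   0.1712708 ]
pre tcp [0.373 0.025 0.365] travel [-7.2, 243.5, -59.5] rot [9.6, -40.7, 114.3]
knob tcp [0.389 0.074 0.292] travel [8.3, 292.8, -133.2] rot [9.6, -40.7, 114.3]
```

View pics/w1.png

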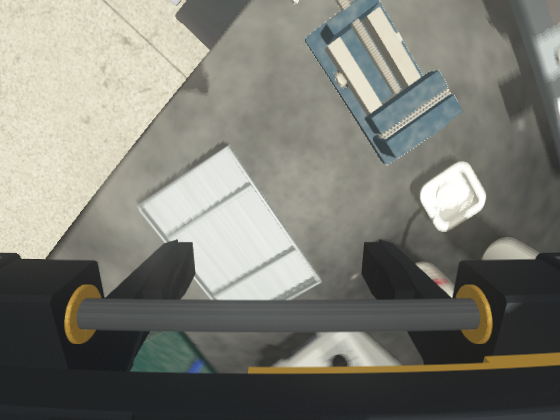

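```bash
python3 - <<'E'
from k import *
from plant import cams
m=cams.camera_model('wrist')
for r in cams.trace('wrist','tray')[:2]:
    print(r['p'],r['rect'])
    c=cv2.findContours(r['pixels'].astype('uint8'),cv2.RETR_EXTERNAL,cv2.CHAIN_APPROX_NONE)[0]
    c=max(c,key=cv2.contourArea); print(cv2.approxPolyDP(c,5,True)[:,0].tolist())
E
python3 -m jog '{"fingers":[0,0,0,0,0,0,0,0,0,0,0,0,0],"travel":[[0,20,0],[0,40,0],[0,60,0],[0,80,-5],[0,100,-10],[0,120,-15],[-2,145,-25],[-4,170,-35],[-5,195,-45],[-6,215,-55],[-7,235,-60],[-7,243,-60],[-7,243,-60]],"delta_rot":[[0.8,-3.4,9.5],[1.6,-6.8,19],[2.4,-10.2,28.5],[3.2,-13.6,38],[4,-17,47.6],[4.8,-20.4,57.2],[5.6,-23.8,66.7],[6.4,-27.2,76.2],[7.2,-30.6,85.7],[8,-34,95.2],[8.8,-37.4,104.8],[9.6,-40.7,114.3],[9.6,-40.7,114.3]]}'
python3 - <<'E'
from k import *
from plant import cams
st()
for n in ['wrist','side']:
    im=cams.capture(n);cv2.imwrite(f'pics/{n}2.png',im[:,:,::-1])
m=cams.camera_model('wrist'); cams.capture('wrist')
for l in ['shift_knob','clamp_grip','coupon']:
    for r in cams.spot_in('wrist',l)[:3]: print(l,r)
from fit import knob
print(proj(m,W(knob(-.14,-.15))),proj(m,W(knob(-.24,-.15))))
E
```

```text
clock: 4.58
eef_pos: [0.3781, 0.1057, 0.4101]
eef_rot: [0.717, -0.265, 0.415, 0.494]
wrist_force: [0.4, -0.0, 0.3]
opening: 1.0
t 4.58 q [-0.24 -0.35  2.13  0.55  1.35 -3.11] pos [0.3781 0.1057 0.4101] F [ 0.4 -0.   0.3] T [-0.18 -0.06  0.03] op 1.0
shift_knob {'rect': [244.4, 118.8, 62.0, 59.9], 'p': 0.65}
clamp_grip {'rect': [79.2, 151.3, 154.7, 90.2], 'p': 0.92}
clamp_grip {'rect': [247.0, 115.9, 65.2, 64.6], 'p': 0.18}
coupon {'rect': [363.6, 206.1, 71.2, 48.0], 'p': 0.9}
coupon {'rect': [270.7, 238.3, 27.2, 26.6], 'p': 0.77}
coupon {'rect': [67.6, 80.3, 130.6, 143.5], 'p': 0.74}
[[247.24512703 113.07062882]] [[245.00612247  86.70428054]]
```

View pics/wrist2.png

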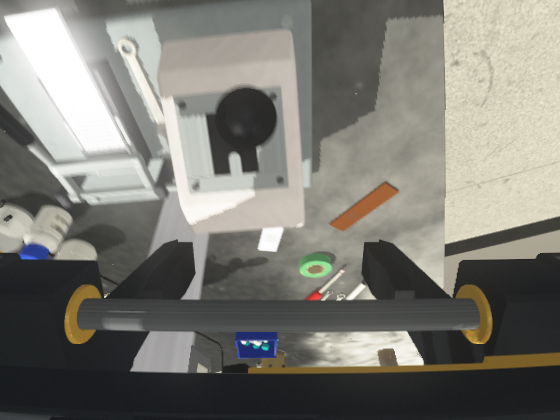

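View pics/side2.png

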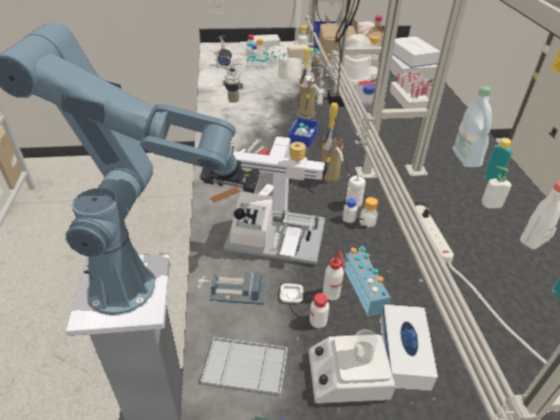

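```bash
cat > kin.py <<'E'
from k import *
from scipy.optimize import least_squares
C=R.from_matrix([[0,-1,0],[0,0,-1],[1,0,0]])
def fk(q,p):
    h,L2,L3,d,a,e=p
    t=q[1]+q[2]
    r=a+L2*np.sin(q[1])+L3*np.sin(t)+e*np.cos(t); z=h+L2*np.cos(q[1])+L3*np.cos(t)-e*np.sin(t)
    Rr=wristR(q,C)
    return np.array([r*np.cos(q[0]),r*np.sin(q[0]),z])+Rr.apply([d,0,0]),Rr
def ik(grasp,Rt,p,q0):
    lo=np.array([-2.99,-.89,.3,-1.14,0,-3.12]);hi=np.array([2.99,2.07,2.58,4.28,2.63,3.12])
    tcp=grasp-Rt.apply([.147,0,0])
    def f(q):
        P,Rr=fk(q,p); return np.r_[(P-tcp)*10,(Rr*Rt.inv()).as_rotvec()]
    r=least_squares(f,np.clip(q0,lo+.01,hi-.01),bounds=(lo,hi)); return r.x,r.cost
E
cat > data.py <<'E'
import numpy as np
Q=[];P=[]
def add(q,p): Q.append(q);P.append(p)
add([-1.54825,0.181534,1.607968,0,1.353783,-0.206313],[0.13045362,-0.5597608,0.40383353])
E
python3 - <<'E'
from kin import *
import data
Q=[np.array(q) for q in data.Q];P=[np.array(x) for x in data.P]
s=st();Q.append(s['joints']);P.append(s['eef_pos'])
print(repr(s['joints']),repr(s['eef_pos']))
Q.append(np.array([-0.79,-0.16,1.91,0,1.39,-1.55]));P.append(np.array([.3807,-.2179,.4248]))
print((wristR(s['joints'],C)*q2R(s['eef_rot']).inv()).magnitude(), RT.inv().apply(q2R(s['eef_rot']).as_matrix().T).round(2))
def f(p): return np.concatenate([fk(q,p)[0]-x for q,x in zip(Q,P)]+[0.05*(np.array(p)-[.2,.45,.45,.1,0,0])*.01])
r=least_squares(f,[.2,.45,.45,.1,0,0]); print(r.x.round(4),(r.fun[:9]*1000).round(1))
E
```

```text
t 4.88 q [-0.25 -0.35  2.13  0.55  1.35 -3.12] pos [0.3782 0.1037 0.4088] F [-0.8 -0.9 -1.2] T [-0.09 -0.   -0.03] op 0.998
array([-0.24526665, -0.34919136,  2.1314691 ,  0.55412411,  1.3450552 ,
       -3.11685003]) array([0.37818629, 0.10367964, 0.4088457 ])
4.08865160135725e-16 [[ 0.51 -0.01 -0.86]
 [ 0.08  1.    0.03]
 [ 0.85 -0.08  0.51]]
[ 0.7346  0.4672  0.8407  0.3659 -0.2834  0.2628] [-117.7   -4.   -14.5   -2.9   -4.2   17.7  -82.9  -82.7   -3.2]
```

```bash
python3 - <<'E'
s=open('kin.py').read()
s=s.replace("h,L2,L3,d,a,e=p","h,L2,L3,d,a,e,b=p").replace("np.array([r*np.cos(q[0]),r*np.sin(q[0]),z])","np.array([r*np.cos(q[0])-b*np.sin(q[0]),r*np.sin(q[0])+b*np.cos(q[0]),z])")
open('kin.py','w').write(s)
E
cat >> data.py <<'E'
add([-0.24526665, -0.34919136,  2.1314691 ,  0.55412411,  1.3450552 ,-3.11685003],[0.37818629, 0.10367964, 0.4088457 ])
E
python3 - <<'E'
from kin import *
import data
Q=[np.array(q) for q in data.Q];P=[np.array(x) for x in data.P]
Q.append(np.array([-0.79,-0.16,1.91,0,1.39,-1.55]));P.append(np.array([.3807,-.2179,.4248]))
p0=np.array([.2,.45,.45,.1,0,0,.117])
def f(p): return np.concatenate([fk(q,p)[0]-x for q,x in zip(Q,P)]+[(np.array(p)-p0)*.02*[1,1,1,1,3,3,1]])
r=least_squares(f,p0); print(r.x.round(4),(r.fun[:9]*1000).round(1))
# ik for options
for sg in (1,-1):
  for ln in (25,30,35,40,45):
   for ps in (0,-10,-20):
    th=np.radians(ln); Rt=RT*R.from_euler('z',ps,degrees=True)*RT.inv()*rot_from([np.sin(th),0,-np.cos(th)],[0,sg,0])
    out=[]
    from fit import knob
    for ff,ss in ((-.14,-.15),(0,.15),(.24,.15)):
        q,c=ik(W(knob(ff,ss)),Rt,r.x,np.array([-.24,-.2,2.1,.5,1.3,-2.9 if sg>0 else .2]));out.append((q[[0,2,3,5]].round(2),round(c*1e3,2)))
    print(sg,ln,ps,out)
E
```

```text
[0.2461 0.4361 0.4999 0.1455 0.0008 0.0176 0.1175] [-0.2 -0.9  0.   1.4 -0.6  0.1 -1.4  2.1 -0.1]
1 25 0 [(array([-0.19,  2.2 ,  0.4 , -3.12]), np.float64(6.4)), (array([-0.16,  2.06,  0.42, -3.12]), np.float64(3.62)), (array([-0.09,  2.02,  0.47, -3.12]), np.float64(0.07))]
1 25 -10 [(array([-0.21,  2.26,  0.49, -3.1 ]), np.float64(0.0)), (array([-0.17,  2.12,  0.48, -3.06]), np.float64(0.0)), (array([-0.08,  2.06,  0.47, -2.96]), np.float64(0.0))]
1 25 -20 [(array([-0.18,  2.3 ,  0.47, -2.91]), np.float64(0.0)), (array([-0.15,  2.16,  0.47, -2.87]), np.float64(0.0)), (array([-0.05,  2.1 ,  0.44, -2.76]), np.float64(0.0))]
1 30 0 [(array([-0.23,  2.23,  0.44, -3.12]), np.float64(18.99)), (array([-0.2 ,  2.09,  0.47, -3.12]), np.float64(13.34)), (array([-0.13,  2.04,  0.52, -3.12]), np.float64(3.99))]
1 30 -10 [(array([-0.25,  2.29,  0.54, -3.12]), np.float64(2.56)), (array([-0.22,  2.15,  0.56, -3.12]), np.float64(0.84)), (array([-0.13,  2.11,  0.58, -3.07]), np.float64(0.0))]
1 30 -20 [(array([-0.25,  2.34,  0.59, -3.04]), np.float64(0.0)), (array([-0.2 ,  2.21,  0.58, -3.  ]), np.
[... 3681 characters left out ...]
rray([-0.39,  2.44,  0.81, -0.16]), np.float64(0.0)), (array([-0.31,  2.3 ,  0.83, -0.12]), np.float64(0.0)), (array([-0.2 ,  2.25,  0.81, -0.  ]), np.float64(0.0))]
-1 45 0 [(array([-0.46,  2.33,  0.83, -0.54]), np.float64(0.0)), (array([-0.39,  2.19,  0.85, -0.49]), np.float64(0.0)), (array([-0.29,  2.15,  0.87, -0.4 ]), np.float64(0.0))]
-1 45 -10 [(array([-0.47,  2.41,  0.88, -0.43]), np.float64(0.0)), (array([-0.39,  2.27,  0.9 , -0.38]), np.float64(0.0)), (array([-0.28,  2.23,  0.91, -0.28]), np.float64(0.0))]
-1 45 -20 [(array([-0.45,  2.48,  0.92, -0.29]), np.float64(0.0)), (array([-0.37,  2.34,  0.94, -0.25]), np.float64(0.0)), (array([-0.25,  2.3 ,  0.94, -0.14]), np.float64(0.0))]
```

```bash
python3 - <<'E'
from kin import *
from fit import knob
p=np.array([0.2461,0.4361,0.4999,0.1455,0.0008,0.0176,0.1175])
th=np.radians(45); Rt=rot_from([np.sin(th),0,-np.cos(th)],[0,-1,0])
k=knob(-.13,-.15)
s=st();print(q2R(s['eef_rot']).apply([1,0,0]))
for off in (.10,.0):
    g=W(k)-Rt.apply([off,0,0]); go(g,Rt); print(ik(g,Rt,p,np.array([-.4,-.2,2.2,.8,1.1,-.5]))[0].round(2))
for ln in (40,55,65):
    for sg,q6 in ((1,-2.5),(-1,.3)):
        th=np.radians(ln); Rt=rot_from([np.sin(th),0,-np.cos(th)],[0,sg,0])
        for P in ((-20,-142,91),(19,-142,165)):
            q,c=ik(W(P),Rt,p,np.array([.1,.3,1.6,.8,1.1,q6]));print(ln,sg,P,q.round(2),c.round(4))
E
```

```text
t 4.88 q [-0.25 -0.35  2.13  0.55  1.35 -3.12] pos [0.3782 0.1037 0.4088] F [-0.8 -0.9 -1.2] T [-0.09 -0.   -0.03] op 0.998
[ 0.16805698  0.48660426 -0.85730575]
 tcp [ 0.362 -0.011  0.347] travel [-15.9, -114.6, -61.9] rot [34.4, 102.3, -138.1]
[-0.66 -0.29  2.27  0.73  1.52 -0.53]
 tcp [0.383 0.057 0.276] travel [5.3, -47.2, -132.6] rot [34.4, 102.3, -138.1]
[-0.45 -0.16  2.33  0.83  1.25 -0.54]
40 1 (-20, -142, 91) [-0.26  0.49  1.68  0.54  1.05 -3.12] 0.0685
40 1 (19, -142, 165) [-0.22  0.41  1.63  0.61  1.14 -3.12] 0.0343
40 -1 (-20, -142, 91) [-0.32  0.49  1.72  0.81  1.1  -0.46] 0.0
40 -1 (19, -142, 165) [-0.25  0.41  1.66  0.78  1.16 -0.3 ] 0.0
55 1 (-20, -142, 91) [-0.34  0.54  1.7   0.7   1.13 -3.12] 0.1707
55 1 (19, -142, 165) [-0.29  0.45  1.67  0.77  1.19 -3.12] 0.1096
55 -1 (-20, -142, 91) [-0.4   0.57  1.76  1.04  1.23 -0.69] 0.0
55 -1 (19, -142, 165) [-0.34  0.46  1.72  1.04  1.26 -0.54] 0.0
65 1 (-20, -142, 91) [-0.38  0.59  1.7   0.81  1.2  -3.12] 0.258
65 1 (19, -142, 165) [-0.33  0.49  1.69  0.89  1.25 -3.12] 0.1798
65 -1 (-20, -142, 91) [-0.45  0.64  1.76  1.17  1.34 -0.82] 0.0
65 -1 (19, -142, 165) [-0.38  0.52  1.75  1.18  1.35 -0.67] 0.0
```

```bash
python3 -m jog '{"fingers":[0,0,0,0,0,0,0,0,0,0,0,0,0,0,0,0,0,0,0,0],"travel":[[-10,-50,10],[-20,-100,20],[-30,-140,20],[-30,-140,20],[-30,-140,20],[-30,-140,20],[-30,-140,20],[-30,-140,20],[-30,-140,20],[-30,-140,20],[-30,-140,20],[-30,-140,20],[-30,-140,10],[-30,-140,0],[-28,-135,-15],[-25,-130,-30],[-22,-125,-45],[-16,-115,-60],[-16,-115,-62],[-16,-115,-62]],"delta_rot":[[0,0,0],[2,6,-8],[4,12,-16.2],[6,18,-24.3],[8,24,-32.4],[10,30,-40.5],[12,36,-48.6],[14,42,-56.7],[16,48,-64.8],[18,54,-72.9],[20,60,-81],[22,66,-89],[24,72,-97.2],[26,78,-105.3],[28,84,-113.4],[30,90,-121.5],[32,96,-129.6],[34.4,102.3,-138.1],[34.4,102.3,-138.1],[34.4,102.3,-138.1]]}'
python3 - <<'E'
from k import *
from plant import cams
st()
for n in ['side','top','wrist']:
    m=cams.camera_model(n)
    im=cams.capture(n);cv2.imwrite(f'pics/{n}3.png',im[:,:,::-1])
for l in ['shift_knob','clamp_grip','coupon']:
    for r in cams.spot_in('wrist',l)[:2]: print(l,r)
from fit import knob
for f in (-.14,-.12,-.24): print(f,proj(m,W(knob(f,-.15))))
print('grip',proj(m,W([-20,-142,91])),'coupon fr',proj(m,W([[-104,-105,61],[-104,-55,61]])))
E
```

```text
clock: 7.38
eef_pos: [0.3621, -0.012, 0.3469]
eef_rot: [0.227, 0.744, 0.547, -0.308]
wrist_force: [-0.4, 0.9, -0.2]
opening: 0.999
t 7.38 q [-0.67 -0.24  2.24  0.72  1.51 -0.55] pos [ 0.3621 -0.012   0.3469] F [-0.4  0.9 -0.2] T [-0.36  0.04 -0.  ] op 0.999
clamp_grip {'rect': [457.9, 189.8, 132.6, 110.3], 'p': 0.71}
coupon {'rect': [287.3, 74.9, 30.4, 37.6], 'p': 0.92}
coupon {'rect': [434.6, 239.4, 66.8, 119.4], 'p': 0.9}
-0.14 [[275.19871899 211.31759729]]
-0.12 [[275.200101   206.90705166]]
-0.24 [[275.20274361 232.67708615]]
grip [[506.46034593 222.95178654]] coupon fr [[480.55507818 309.35001697]
 [433.66902088 310.41105294]]
```

View pics/wrist3.png

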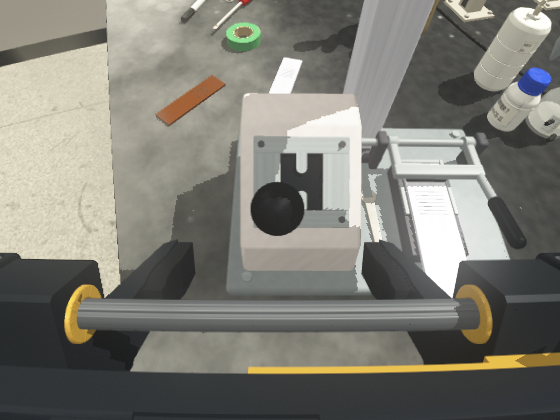

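View pics/side3.png

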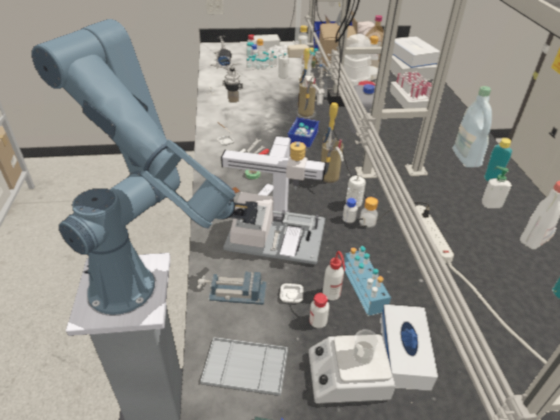

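```bash
python3 -m jog '{"fingers":[0,0,0,0,0.3,1,1,1,1,1],"travel":[[7,21,-22],[14,43,-45],[20,64,-67],[20,64,-67],[20,64,-67],[20,64,-67],[20,64,-67],[20,64,-67],[20,64,-67],[20,64,-67]],"delta_rot":[[0,0,0],[0,0,0],[0,0,0],[0,0,0],[0,0,0],[0,0,0],[0,0,0],[0,0,0],[0,0,0],[0,0,0]]}'
python3 - <<'E'
from k import *
from plant import cams
s=st()
for n in ['wrist','side']:
    im=cams.capture(n);cv2.imwrite(f'pics/{n}4.png',im[:,:,::-1])
from fit import knob
g=s['eef_pos']+q2R(s['eef_rot']).apply([.152,0,0])
print('grasp in tester',(RT.inv().apply(g-O)*1000).round(1),knob(-.13,-.15))
for a,b in (((-.13,-.15),(0,-.15)),((0,-.15),(0,.15)),((0,.15),(.24,.15))):
    print(a,b,(W(knob(*b))-W(knob(*a)))*1000)
E
```

```text
clock: 8.93
eef_pos: [0.3824, 0.0523, 0.2803]
eef_rot: [0.227, 0.745, 0.547, -0.308]
wrist_force: [-1.5, -1.4, 2.5]
opening: 0.466
t 8.93 q [-0.47 -0.08  2.27  0.83  1.25 -0.56] pos [0.3824 0.0523 0.2803] F [-1.5 -1.4  2.5] T [-0.3   0.14  0.06] op 0.466
grasp in tester [-46.1 105.9 172.8] [-45.26855461 106.15167318 172.33033678]
(-0.13, -0.15) (0, -0.15) [ 5.60913878 17.8294654  12.48759084]
(0, -0.15) (0, 0.15) [ 49.89258547 -15.6961765    0.        ]
(0, 0.15) (0.24, 0.15) [11.43184846 36.33779706 16.28563459]
```

View pics/wrist4.png

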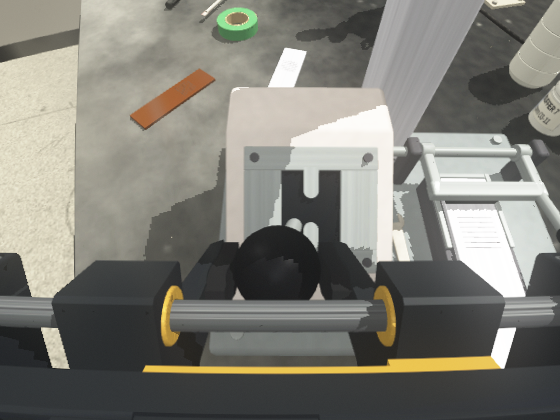

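```bash
python3 -m jog '{"fingers":[1,1,1,1,1],"travel":[[2,6,4],[4,12,8],[6,18.5,12.5],[6,18.5,12.5],[6,18.5,12.5]],"delta_rot":[[0,0,0],[0,0,0],[0,0,0],[0,0,0],[0,0,0]]}'
python3 - <<'E'
from k import *
from plant import cams
s=st()
im=cams.capture('wrist');cv2.imwrite('pics/w5.png',im[100:300,150:430,::-1].repeat(2,0).repeat(2,1))
from fit import knob
g=s['eef_pos']+q2R(s['eef_rot']).apply([.152,0,0])
print('grasp in tester',(RT.inv().apply(g-O)*1000).round(1),knob(0,-.15))
E
```

```text
clock: 9.65
eef_pos: [0.3884, 0.0707, 0.293]
eef_rot: [0.227, 0.745, 0.547, -0.308]
wrist_force: [-2.1, -4.5, 5.2]
opening: 0.464
t 9.65 q [-0.41 -0.1   2.25  0.84  1.24 -0.5 ] pos [0.3884 0.0707 0.293 ] F [-2.1 -4.5  5.2] T [-0.39  0.19  0.2 ] op 0.464
grasp in tester [-26.8 105.6 185.5] [-26.57758689 106.15167318 184.81792762]
```

View pics/w5.png

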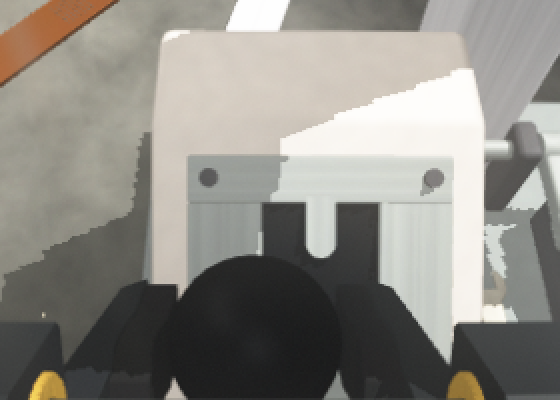

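```bash
python3 -m jog '{"fingers":[1,1,1,1,1],"travel":[[6,-2,0.5],[12,-4,1],[18,-5.5,1.5],[24,-7.5,1.5],[24,-7.5,1.5]],"delta_rot":[[0,0,0],[0,0,0],[0,0,0],[0,0,0],[0,0,0]]}'
python3 - <<'E'
from k import *
from plant import cams
s=st()
im=cams.capture('wrist');cv2.imwrite('pics/w6.png',im[100:300,150:430,::-1].repeat(2,0).repeat(2,1))
E
```

```text
clock: 10.32
eef_pos: [0.4115, 0.0635, 0.2935]
eef_rot: [0.226, 0.744, 0.548, -0.309]
wrist_force: [-5.0, -1.0, 1.9]
opening: 0.46
t 10.32 q [-0.4  -0.04  2.2   0.84  1.24 -0.5 ] pos [0.4115 0.0635 0.2935] F [-5.  -1.   1.9] T [-0.22  0.96  0.89] op 0.46
```

View pics/w6.png

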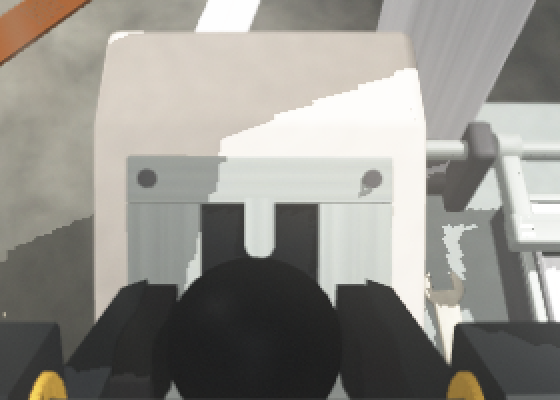

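```bash
python3 -m jog '{"fingers":[1,1,1,1,1],"travel":[[7,-2,-0.5],[14,-4,-1],[20,-6.5,-1],[27,-8.5,-1],[27,-8.5,-1]],"delta_rot":[[0,0,0],[0,0,0],[0,0,0],[0,0,0],[0,0,0]]}'
python3 - <<'E'
from k import *
from fit import knob
from plant import cams
s=st()
im=cams.capture('wrist');cv2.imwrite('pics/w7.png',im[100:300,150:430,::-1].repeat(2,0).repeat(2,1))
g=s['eef_pos']+q2R(s['eef_rot']).apply([.152,0,0])
print('grasp in tester',(RT.inv().apply(g-O)*1000).round(1),knob(0,.15),knob(.24,.15))
E
```

```text
clock: 11.0
eef_pos: [0.4375, 0.0556, 0.2915]
eef_rot: [0.225, 0.743, 0.55, -0.309]
wrist_force: [-5.1, 0.4, 0.5]
opening: 0.461
t 11.0 q [-0.4   0.03  2.13  0.84  1.23 -0.49] pos [0.4375 0.0556 0.2915] F [-5.1  0.4  0.5] T [-0.07  1.09  0.96] op 0.461
grasp in tester [-26.4  55.6 184.1] [-26.57758689  53.84832682 184.81792762] [ 11.51601696  53.84832682 201.10356221]
```

View pics/w7.png

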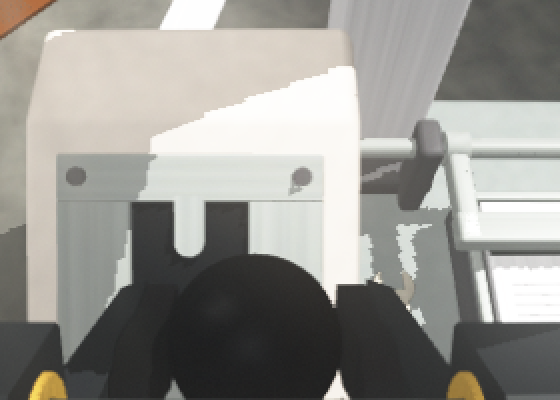

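```bash
python3 -m jog '{"fingers":[1,1,1,1,1,1,1,1],"travel":[[2,0,0.5],[4,7,5],[7.5,17,10],[9.5,24,13],[12,31,15.5],[14,37.5,18],[14.5,38.5,18],[14.5,38.5,18]],"delta_rot":[[0,0,0],[0,0,0],[0,0,0],[0,0,0],[0,0,0],[0,0,0],[0,0,0],[0,0,0]]}'
python3 - <<'E'
from k import *
from fit import knob
from plant import cams
s=st()
for n in ['wrist','side','top']:
    im=cams.capture(n);cv2.imwrite(f'pics/{n}8.png',im[:,:,::-1])
g=s['eef_pos']+q2R(s['eef_rot']).apply([.152,0,0])
print('grasp in tester',(RT.inv().apply(g-O)*1000).round(1),knob(.24,.15))
E
```

```text
clock: 12.05
eef_pos: [0.4518, 0.0942, 0.3095]
eef_rot: [0.225, 0.743, 0.55, -0.309]
wrist_force: [-3.3, 0.9, -5.1]
opening: 0.461
t 12.05 q [-0.29  0.02  2.09  0.86  1.2  -0.4 ] pos [0.4518 0.0942 0.3095] F [-3.3  0.9 -5.1] T [-0.91  0.68  0.41] op 0.461
grasp in tester [ 14.8  53.5 202.1] [ 11.51601696  53.84832682 201.10356221]
```

View pics/wrist8.png

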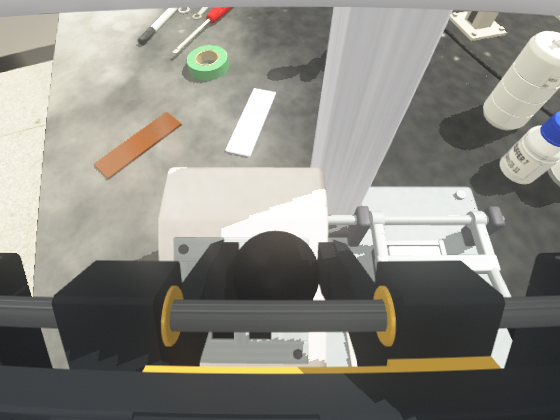

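View pics/side8.png

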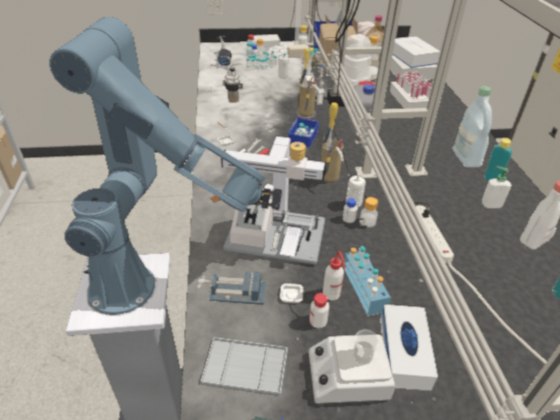

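```bash
python3 -m jog '{"fingers":[1,1,1],"travel":[[1,2,0.5],[1.5,4,1],[1.5,4,1]],"delta_rot":[[0,0,0],[0,0,0],[0,0,0]]}'
python3 - <<'E'
from k import *
s=st(); print(RT.inv().apply(s['wrist_force']))
E
```

```text
clock: 12.58
eef_pos: [0.4534, 0.0979, 0.3106]
eef_rot: [0.225, 0.743, 0.549, -0.31]
wrist_force: [-5.6, -2.8, -2.8]
opening: 0.46
t 12.57 q [-0.28  0.02  2.09  0.86  1.19 -0.39] pos [0.4534 0.0979 0.3106] F [-5.6 -2.8 -2.8] T [-1.18  0.83  0.53] op 0.46
[-4.39560813  4.49136028 -2.8281204 ]
```

```bash
python3 -m jog '{"fingers":[1,1,1],"travel":[[1,2,0.5],[1.5,4,1],[1.5,4,1]],"delta_rot":[[0,0,0],[0,0,0],[0,0,0]]}'
python3 - <<'E'
from k import *
s=st(); print(RT.inv().apply(s['wrist_force']))
from plant import cams
im=cams.capture('wrist');cv2.imwrite('pics/w9.png',im[100:300,150:430,::-1].repeat(2,0).repeat(2,1))
E
```

```text
clock: 12.95
eef_pos: [0.4551, 0.1014, 0.3117]
eef_rot: [0.226, 0.743, 0.549, -0.31]
wrist_force: [-5.4, -6.0, -2.9]
opening: 0.46
t 12.95 q [-0.27  0.02  2.08  0.87  1.19 -0.38] pos [0.4551 0.1014 0.3117] F [-5.4 -6.  -2.9] T [-1.39  0.92  0.55] op 0.46
[-7.3390041   3.3379537  -2.92327862]
```

View pics/w9.png

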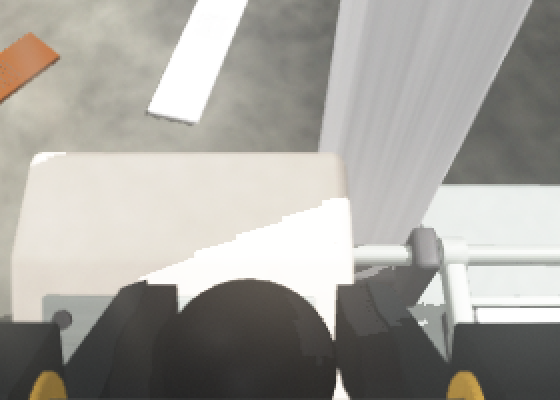

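```bash
python3 -m jog '{"fingers":[0,0,0,0,0,0,0,0],"travel":[[0,0,0],[0,0,0],[0,0,0],[0,0,0],[-7,-22,24],[-14,-44,47],[-21,-67,71],[-21,-67,71]],"delta_rot":[[0,0,0],[0,0,0],[0,0,0],[0,0,0],[0,0,0],[0,0,0],[0,0,0],[0,0,0]]}'
python3 - <<'E'
from k import *
from fit import knob
from plant import cams
s=st()
m=cams.camera_model('wrist')
im=cams.capture('wrist');cv2.imwrite('pics/w10.png',im[:,:,::-1])
for f in (.18,.2,.24,.26): print(f,proj(m,W(knob(f,.15))))
for l in ['shift_knob','clamp_grip']:
    for r in cams.spot_in('wrist',l)[:2]: print(l,r)
E
```

```text
clock: 14.0
eef_pos: [0.4347, 0.0333, 0.3843]
eef_rot: [0.227, 0.744, 0.547, -0.309]
wrist_force: [-0.6, 0.1, -0.0]
opening: 1.002
t 14.0 q [-0.45 -0.14  2.07  0.78  1.42 -0.36] pos [0.4347 0.0333 0.3843] F [-0.6  0.1 -0. ] T [-0.36  0.02 -0.03] op 1.002
0.18 [[271.95474239 235.90286065]]
0.2 [[271.97453977 231.44547928]]
0.24 [[272.01953134 222.61636501]]
0.26 [[272.04463528 218.25568873]]
shift_knob {'rect': [271.9, 221.1, 54.5, 49.8], 'p': 0.87}
clamp_grip {'rect': [402.8, 243.4, 112.9, 97.5], 'p': 0.89}
```

View pics/w10.png

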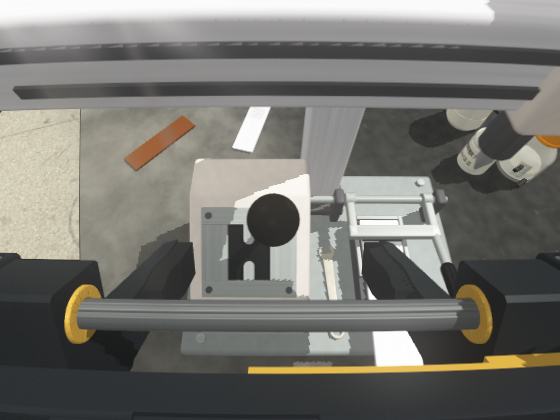

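```bash
python3 - <<'E'
from kin import *
from plant import cams
m=cams.camera_model('side')
T=lambda w:(RT.inv().apply(w-O)*1000).round(0)
for n,uv,z in (('wash foot',(333,294),.0),('wash cap',(336,263),.15),('reagent foot',(318,323),0),('reagent cap',(320,298),.115),('dish',(290,291),.01)):
    w=onz(m,[uv],z)[0]; print(n,w.round(3),T(w))
mt=cams.camera_model('top'); w=onz(mt,[(329,200)],0.0)[0];print('wash top',w.round(3),T(w))
p=np.array([0.2461,0.4361,0.4999,0.1455,0.0008,0.0176,0.1175])
for ln in (45,50,55):
    th=np.radians(ln); Rt=rot_from([np.sin(th),0,-np.cos(th)],[0,-1,0])
    for P,off in (((-20,-142,91),.1),((-20,-142,91),0),((25,-142,170),0)):
        g=W(P)-Rt.apply([off,0,0]); go(g,Rt,(ln,P,off)); q,c=ik(g,Rt,p,np.array([-.4,.4,1.7,.8,1.1,-.5])); print(q.round(2),c.round(5))
        sg=g-Rt.apply([.147+.1455,0,0]); print('  wristcentre',sg.round(3),T(sg))
E
```

```text
wash foot [ 0.717 -0.097  0.   ] [-195. -258.    0.]
wash cap [ 0.713 -0.093  0.15 ] [-193. -253.  150.]
reagent foot [ 0.646 -0.21   0.   ] [-325. -224.    0.]
reagent cap [ 0.645 -0.202  0.115] [-317. -220.  115.]
dish [ 0.571 -0.078  0.01 ] [-222. -113.   10.]
wash top [ 0.697 -0.095  0.   ] [-200. -238.    0.]
(45, (-20, -142, 91), 0.1) tcp [ 0.607 -0.061  0.266] travel [172.7, -96.2, -116.1] rot [-0.0, -0.3, -0.3]
[-0.47  0.4   1.73  0.81  1.29 -0.51] 0.0
  wristcentre [ 0.576 -0.159  0.369] [-298. -142.  369.]
(45, (-20, -142, 91), 0) tcp [0.628 0.006 0.195] travel [193.9, -28.8, -186.8] rot [-0.0, -0.3, -0.3]
[-0.35  0.51  1.74  0.89  1.14 -0.54] 0.0
  wristcentre [ 0.597 -0.092  0.298] [-227. -142.  298.]
(45, (25, -142, 170), 0) tcp [0.641 0.049 0.274] travel [207.4, 14.2, -107.8] rot [-0.0, -0.3, -0.3]
[-0.27  0.42  1.68  0.87  1.19 -0.37] 0.0
  wristcentre [ 0.61  -0.049  0.377] [-182. -142.  377.]
(50, (-20, -142, 91), 0.1) tcp [ 0.602 -0.075  0.25 ] travel [168.3, -110.1, -132.0] rot [4.8, -1.8, -0.3]
[-0.51  0.43  1.74  0.88  1.33 -0.59] 0.0
  wristcentre [ 0.569 -0.182
[... 337 characters left out ...]
  0.44  1.7   0.96  1.22 -0.45] 0.0
  wristcentre [ 0.605 -0.066  0.358] [-199. -142.  358.]
(55, (-20, -142, 91), 0.1) tcp [ 0.598 -0.088  0.233] travel [164.4, -122.6, -149.1] rot [9.5, -3.3, -0.3]
[-0.54  0.47  1.75  0.95  1.37 -0.67] 0.0
  wristcentre [ 0.562 -0.201  0.316] [-342. -142.  316.]
(55, (-20, -142, 91), 0) tcp [ 0.623 -0.01   0.175] travel [188.9, -44.5, -206.5] rot [9.5, -3.3, -0.3]
[-0.4   0.57  1.76  1.04  1.23 -0.69] 0.0
  wristcentre [ 0.587 -0.123  0.259] [-260. -142.  259.]
(55, (25, -142, 170), 0) tcp [0.636 0.033 0.254] travel [202.4, -1.6, -127.5] rot [9.5, -3.3, -0.3]
[-0.33  0.46  1.72  1.04  1.25 -0.53] 0.0
  wristcentre [ 0.601 -0.08   0.338] [-215. -142.  338.]
```

```bash
python3 - <<'E'
from k import *
for ln in (40,):
    th=np.radians(ln); Rt=rot_from([np.sin(th),0,-np.cos(th)],[0,-1,0])
    for P in ((-45,-142,190),(-20,-142,91)):
        go(W(P),Rt,P)
E
```

```text
(-45, -142, 190) tcp [ 0.623 -0.009  0.303] travel [189.2, -43.6, -79.2] rot [-4.8, 1.1, -0.3]
(-20, -142, 91) tcp [0.631 0.015 0.204] travel [196.7, -19.8, -178.2] rot [-4.8, 1.1, -0.3]
```

```bash
python3 -m jog '{"fingers":[0.2,0.45,0.45,0.45,0.45,0.45,0.45,0.45],"travel":[[30,-15,0],[65,-30,-5],[100,-40,-20],[135,-44,-40],[165,-44,-60],[189,-44,-79],[189,-44,-79],[189,-44,-79]],"delta_rot":[[-0.8,0.2,0],[-1.6,0.4,0],[-2.4,0.6,-0.1],[-3.2,0.8,-0.2],[-4,1,-0.3],[-4.8,1.1,-0.3],[-4.8,1.1,-0.3],[-4.8,1.1,-0.3]]}'
python3 - <<'E'
from k import *
from plant import cams
s=st()
m=cams.camera_model('wrist')
im=cams.capture('wrist');cv2.imwrite('pics/w11.png',im[:,:,::-1])
im=cams.capture('side');cv2.imwrite('pics/s11.png',im[130:350,180:400,::-1].repeat(2,0).repeat(2,1))
print(proj(m,W([[-20,-142,91],[-44,-142,96],[4,-142,86]])))
for r in cams.trace('wrist','clamp_grip')[:2]: print(r['rect'],r['p'])
th=np.radians(40); Rt=rot_from([np.sin(th),0,-np.cos(th)],[0,-1,0])
go(W([-20,-142,91]),Rt)
E
```

```text
clock: 15.15
eef_pos: [0.6223, -0.0082, 0.3022]
eef_rot: [0.25, 0.73, 0.537, -0.341]
wrist_force: [-0.7, 0.0, 0.3]
opening: 0.548
t 15.15 q [-0.36  0.39  1.64  0.74  1.26 -0.35] pos [ 0.6223 -0.0082  0.3022] F [-0.7  0.   0.3] T [-0.35  0.04 -0.03] op 0.548
[[277.53188936 267.35748971]
 [277.49799093 298.14634957]
 [277.56255313 239.78121223]]
[224.3, 217.9, 126.1, 160.9] 0.89
 tcp [0.631 0.015 0.204] travel [8.1, 24.0, -100.0] rot [0.0, 0.1, 0.0]
```

View pics/w11.png

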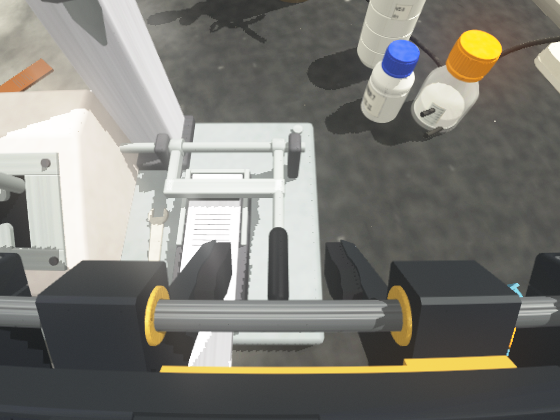

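View pics/s11.png

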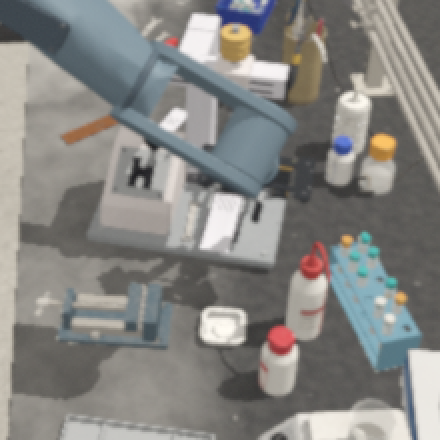

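```bash
python3 -m jog '{"fingers":[0.45,0.45,0.45,0.45,1,1,1,1,1],"travel":[[2,6,-30],[4,14,-60],[8,24,-100],[8,24,-100],[8,24,-100],[8,24,-100],[8,24,-100],[8,24,-100],[8,24,-100]],"delta_rot":[[0,0,0],[0,0,0],[0,0,0],[0,0,0],[0,0,0],[0,0,0],[0,0,0],[0,0,0],[0,0,0]]}'
python3 - <<'E'
from k import *
from plant import cams
s=st()
im=cams.capture('wrist');cv2.imwrite('pics/w12.png',im[:,:,::-1])
g=s['eef_pos']+q2R(s['eef_rot']).apply([.147,0,0]); g0=RT.inv().apply(g-O)*1000; print(g0.round(1))
v=g0-[100,g0[1],75]; r=np.hypot(v[0],v[2]); a0=np.arctan2(v[2],-v[0]); print(r,a0)
Rn=q2R(s['eef_rot'])
for b in (.1,.2,.35,.5,.65,.8,.88):
    P=[100-r*np.cos(a0+b),g0[1],75+r*np.sin(a0+b)]
    ln=np.radians(40+min(15,15*b/.6)); Rt=rot_from([np.sin(ln),0,-np.cos(ln)],[0,-1,0])
    go(W(P),Rt,(b,np.round(P)))
E
```

```text
clock: 16.42
eef_pos: [0.6296, 0.0153, 0.2045]
eef_rot: [0.25, 0.73, 0.537, -0.34]
wrist_force: [-8.7, -3.3, 7.9]
opening: 0.171
t 16.43 q [-0.32  0.55  1.65  0.8   1.11 -0.45] pos [0.6296 0.0153 0.2045] F [-8.7 -3.3  7.9] T [0.2  0.93 0.92] op 0.171
[ -20.1 -140.7   92. ]
121.26178470839099 0.14070062495415717
(0.1, array([ -18., -141.,  104.])) tcp [0.629 0.013 0.212] travel [-1.0, -2.2, 7.8] rot [2.3, -0.7, -0.1]
(0.2, array([ -14., -141.,  116.])) tcp [0.628 0.012 0.219] travel [-1.3, -3.3, 15.0] rot [4.7, -1.5, -0.1]
(0.35, array([  -7., -141.,  132.])) tcp [0.628 0.013 0.229] travel [-1.1, -2.6, 24.6] rot [8.3, -2.6, -0.1]
(0.5, array([   3., -141.,  147.])) tcp [0.63  0.016 0.237] travel [-0.0, 0.9, 32.5] rot [11.9, -3.7, -0.1]
(0.65, array([  15., -141.,  161.])) tcp [0.632 0.024 0.246] travel [2.4, 8.6, 41.0] rot [14.2, -4.5, -0.1]
(0.8, array([  29., -141.,  173.])) tcp [0.636 0.037 0.257] travel [6.6, 21.8, 52.8] rot [14.2, -4.5, -0.1]
(0.88, array([  37., -141.,  178.])) tcp [0.639 0.045 0.263] travel [9.0, 29.5, 58.2] rot [14.2, -4.5, -0.1]
```

View pics/w12.png

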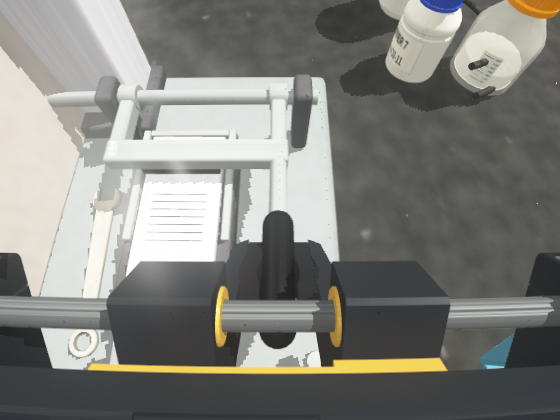

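```bash
python3 -m jog '{"fingers":[1,1,1,1,1,1,1,1,1],"travel":[[-1,-2,4],[-1,-2.2,8],[-1.3,-3.3,15],[-1,-2.6,24.6],[0,1,32.5],[2.4,8.6,41],[4,14,46],[6,20,51.5],[6,20,51.5]],"delta_rot":[[1,-0.3,0],[2.3,-0.7,-0.1],[4.7,-1.5,-0.1],[8.3,-2.6,-0.1],[11.9,-3.7,-0.1],[14.2,-4.5,-0.1],[14.2,-4.5,-0.1],[14.2,-4.5,-0.1],[14.2,-4.5,-0.1]]}'
python3 - <<'E'
from k import *
from plant import cams
s=st()
im=cams.capture('wrist');cv2.imwrite('pics/w13.png',im[:,:,::-1])
im=cams.capture('side');cv2.imwrite('pics/s13.png',im[130:280,220:370,::-1].repeat(4,0).repeat(4,1))
g=s['eef_pos']+q2R(s['eef_rot']).apply([.147,0,0]); g0=RT.inv().apply(g-O)*1000; print(g0.round(1))
E
```

```text
clock: 17.6
eef_pos: [0.6354, 0.0346, 0.2568]
eef_rot: [0.179, 0.768, 0.564, -0.242]
wrist_force: [-5.3, -5.0, 2.4]
opening: 0.171
t 17.6 q [-0.33  0.51  1.65  1.03  1.26 -0.51] pos [0.6354 0.0346 0.2568] F [-5.3 -5.   2.4] T [-0.84  0.59  0.54] op 0.171
[  25.7 -140.6  172.4]
```

View pics/w13.png

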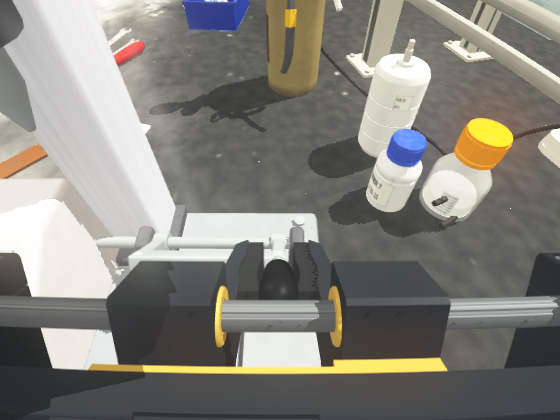

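View pics/s13.png

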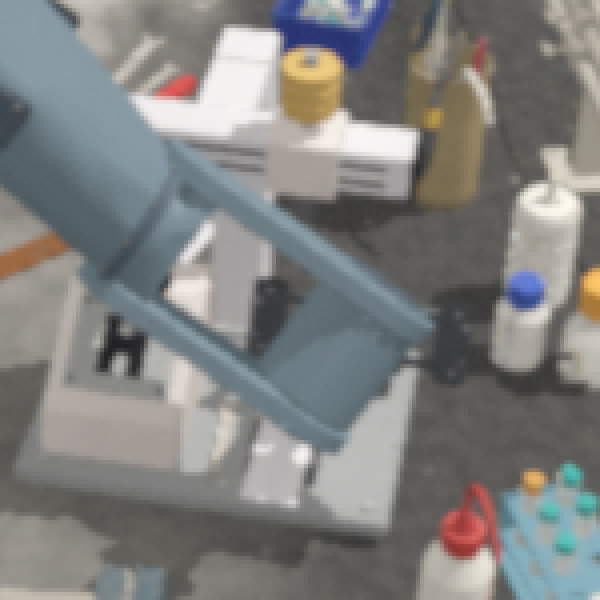

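```bash
python3 - <<'E'
from k import *
a0,r=.1407,121.3
for b,ln in((.84,58),(.9,62)):
    P=[100-r*np.cos(a0+b),-140.6,75+r*np.sin(a0+b)]; l=np.radians(ln)
    Rt=rot_from([np.sin(l),0,-np.cos(l)],[0,-1,0]); go(W(P),Rt,np.round(P))
E
```

```text
[  33. -141.  176.] tcp [0.636 0.037 0.254] travel [0.6, 2.4, -3.1] rot [2.9, -0.9, -0.1]
[  39. -141.  180.] tcp [0.636 0.038 0.249] travel [0.9, 3.4, -8.1] rot [6.7, -2.1, -0.1]
```

```bash
python3 -m jog '{"fingers":[1,1,1,0.4,0.4,0.4,0.4,0.4],"travel":[[0.6,2.4,-3],[1,3.5,-8],[1,3.5,-8],[1,3.5,-8],[1,3.5,-8],[1,3.5,-8],[-8,-25,8],[-18,-57,24]],"delta_rot":[[2.9,-0.9,-0.1],[6.7,-2.1,-0.1],[6.7,-2.1,-0.1],[6.7,-2.1,-0.1],[6.7,-2.1,-0.1],[6.7,-2.1,-0.1],[6.7,-2.1,-0.1],[6.7,-2.1,-0.1]]}'
python3 - <<'E'
from k import *
from plant import cams
s=st()
m=cams.camera_model('wrist')
im=cams.capture('wrist');cv2.imwrite('pics/w14.png',im[:,:,::-1])
a0=.14
for b in (.7,.78,.9): print(b,proj(m,W([100-121*np.cos(a0+b),-142,75+121*np.sin(a0+b)])))
g=s['eef_pos']; print((RT.inv().apply(g-O)*1000).round(1))
for ln in (8,15,20):
    l=np.radians(ln); Rt=rot_from([np.sin(l),0,-np.cos(l)],[0,-1,0]); go(W([-80,-78,55+14+90]),Rt,ln)
E
```

```text
clock: 18.7
eef_pos: [0.617, -0.0224, 0.2809]
eef_rot: [0.143, 0.782, 0.574, -0.195]
wrist_force: [0.4, -0.1, 0.2]
opening: 0.597
t 18.7 q [-0.44  0.48  1.67  1.09  1.42 -0.58] pos [ 0.617  -0.0224  0.2809] F [ 0.4 -0.1  0.2] T [-0.39  0.09  0.  ] op 0.597
0.7 [[278.1167326  257.66007086]]
0.78 [[278.12131768 243.09454833]]
0.9 [[278.12648677 221.65672488]]
[-154.4 -140.3  280.9]
8 tcp [0.574 0.048 0.305] travel [-43.6, 74.0, 21.3] rot [-51.4, 16.5, 0.0]
15 tcp [0.568 0.031 0.301] travel [-48.9, 57.3, 17.7] rot [-44.7, 14.4, 0.0]
20 tcp [0.565 0.019 0.297] travel [-52.6, 45.6, 13.9] rot [-39.9, 12.9, 0.0]
```

View pics/w14.png

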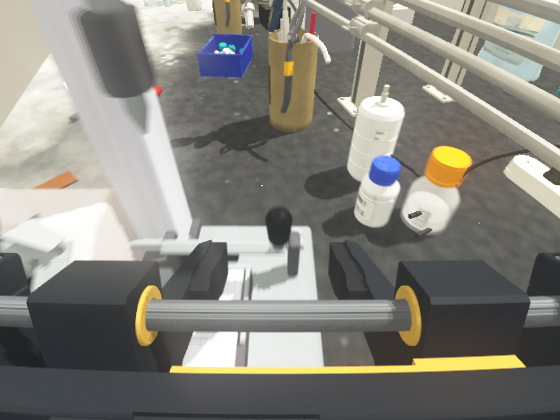

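```bash
python3 - <<'E'
from k import *
l=np.radians(15); Rt=rot_from([np.sin(l),0,-np.cos(l)],[0,-1,0]); go(W([-65,-78,150]),Rt)
E
```

```text
tcp [0.573 0.045 0.292] travel [-44.4, 71.6, 8.7] rot [-44.7, 14.4, 0.0]
```

```bash
python3 -m jog '{"fingers":[0.4,0.3,0,0,0,0,0],"travel":[[-10,5,8],[-20,20,8],[-30,36,8],[-38,54,8],[-44,71,8],[-44.5,71.5,8.5],[-44.5,71.5,8.5]],"delta_rot":[[-9,2.9,0],[-18,5.8,0],[-27,8.7,0],[-36,11.6,0],[-44.7,14.4,0],[-44.7,14.4,0],[-44.7,14.4,0]]}'
python3 - <<'E'
from k import *
from plant import cams
s=st()
m=cams.camera_model('wrist')
im=cams.capture('wrist');cv2.imwrite('pics/w15.png',im[:,:,::-1])
for r in cams.trace('wrist','coupon')[:2]:
    print(r['rect'],r['p'])
print(proj(m,W([[-104,-105,61],[-104,-55,61],[-44,-55,61],[-44,-105,61],[-62,-78,61]])).round(0).tolist())
im=cams.capture('side');cv2.imwrite('pics/s15.png',im[130:280,220:370,::-1].repeat(4,0).repeat(4,1))
l=np.radians(15); Rt=rot_from([np.sin(l),0,-np.cos(l)],[0,-1,0]); go(W([-65,-78,69.5]),Rt)
E
```

```text
clock: 19.62
eef_pos: [0.573, 0.0452, 0.2917]
eef_rot: [0.359, 0.64, 0.47, -0.49]
wrist_force: [-0.5, -0.2, 0.2]
opening: 1.001
t 19.62 q [-0.2   0.29  1.74  0.29  1.11 -0.02] pos [0.573  0.0452 0.2917] F [-0.5 -0.2  0.2] T [-0.16 -0.04 -0.07] op 1.001
[276.6, 173.2, 73.1, 241.6] 0.82
[[312.0, 297.0], [246.0, 297.0], [245.0, 218.0], [312.0, 218.0], [276.0, 242.0]]
 tcp [0.573 0.045 0.211] travel [-0.1, 1.1, -80.0] rot [-0.1, -0.0, 0.1]
```

View pics/w15.png

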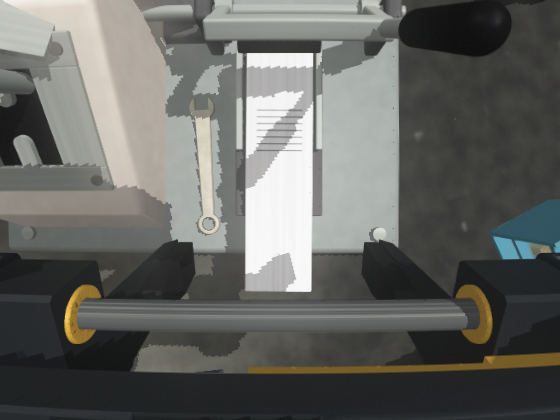

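View pics/s15.png

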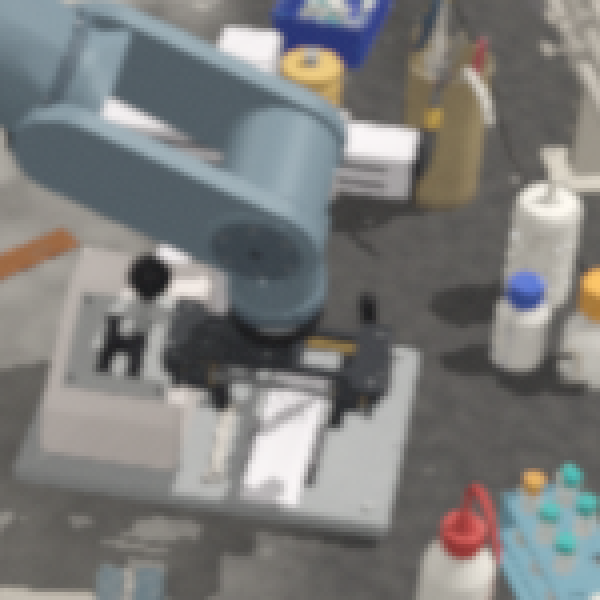

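```bash
python3 -m jog '{"fingers":[0,0,0,0,0.2,1,1,1,1],"travel":[[0.5,2,-30],[1,4,-60],[1.5,5.5,-80],[1.5,5.5,-80],[1.5,5.5,-80],[1.5,5.5,-80],[1.5,5.5,-80],[1.5,5.5,-80],[1.5,5.5,-80]],"delta_rot":[[0,0,0],[0,0,0],[0,0,0],[0,0,0],[0,0,0],[0,0,0],[0,0,0],[0,0,0],[0,0,0]]}'
python3 - <<'E'
from k import *
from plant import cams
s=st()
im=cams.capture('wrist');cv2.imwrite('pics/w16.png',im[:,:,::-1])
g=s['eef_pos']+q2R(s['eef_rot']).apply([.166,0,0]); print('tip',(RT.inv().apply(g-O)*1000).round(1))
E
```

```text
clock: 20.9
eef_pos: [0.5747, 0.0497, 0.2119]
eef_rot: [0.359, 0.64, 0.469, -0.491]
wrist_force: [-1.0, -0.6, 3.4]
opening: 0.557
t 20.9 q [-0.19  0.41  1.76  0.32  0.96 -0.06] pos [0.5747 0.0497 0.2119] F [-1.  -0.6  3.4] T [-0.12  0.05  0.02] op 0.557
tip [-55.1 -78.4  51.7]
```

View pics/w16.png

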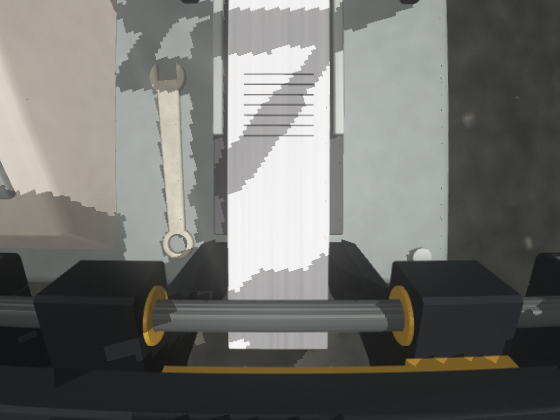

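```bash
python3 -m jog '{"fingers":[1,1,1,1,1,1,1,1,1],"travel":[[-3,-9.5,0],[-6,-19,0],[-10,-31.5,0],[-14,-44,0],[-18,-57,0],[-22.5,-71.5,0],[-27,-86,0],[-31.5,-100,0],[-31.5,-100,0]],"delta_rot":[[0,0,0],[0,0,0],[0,0,0],[0,0,0],[0,0,0],[0,0,0],[0,0,0],[0,0,0],[0,0,0]]}'
python3 - <<'E'
from k import *
from plant import cams
s=st()
im=cams.capture('wrist');cv2.imwrite('pics/w17.png',im[:,:,::-1])
E
```

```text
clock: 22.08
eef_pos: [0.543, -0.0515, 0.2119]
eef_rot: [0.359, 0.641, 0.468, -0.491]
wrist_force: [0.2, -0.5, -0.4]
opening: 0.56
t 22.07 q [-0.38  0.37  1.83  0.31  0.99 -0.25] pos [ 0.543  -0.0515  0.2119] F [ 0.2 -0.5 -0.4] T [-0.23  0.02 -0.06] op 0.56
```

View pics/w17.png

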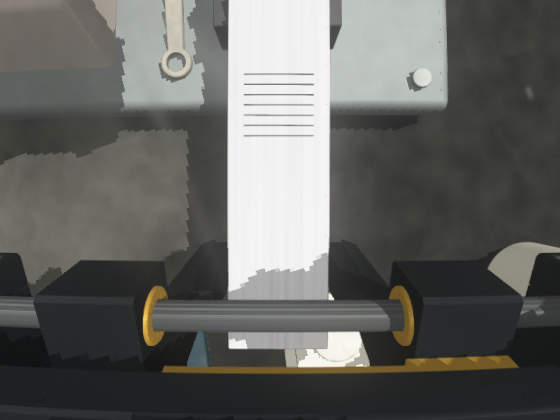

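```bash
python3 -m jog '{"fingers":[1,1,1,1,1,1],"travel":[[-4,-12,0],[-8,-25,0],[-9,-27,10],[-10,-30,45],[-15,-40,90],[-25,-55,140]],"delta_rot":[[0,0,0],[0,0,0],[0,0,0],[0,0,0],[0,0,0],[0,0,0]]}'
python3 - <<'E'
from k import *
from plant import cams
from scipy.optimize import least_squares
s=st()
im=cams.capture('side');cv2.imwrite('pics/s18.png',im[250:410,170:400,::-1].repeat(3,0).repeat(3,1))
m=cams.camera_model('side')
r=cams.trace('side','tray')[0]; print(r['p'],r['rect'])
c=max(cv2.findContours(r['pixels'].astype('uint8'),0,1)[0],key=cv2.contourArea)
q=cv2.approxPolyDP(cv2.convexHull(c),4,True)[:,0]; print(q.tolist())
mk=r['pixels']
# fit mask by projected tray hull
def hull(p):
    c_,s_=np.cos(p[2]),np.sin(p[2]);X=[]
    for z in (0,.014):
        for a,b in ((-.115,-.075),(.115,-.075),(.115,.075),(-.115,.075)): X.append([p[0]+c_*a-s_*b,p[1]+s_*a+c_*b,z])
    return cv2.convexHull(proj(m,X).astype(np.float32))
from scipy.optimize import minimize
def cost(p):
    h=hull(p); M=np.zeros((1680,2240),np.uint8); cv2.fillConvexPoly(M,((h+.5)*4-.5).round().astype(int),1)
    M=cv2.resize(M.astype(np.float32),(560,420),interpolation=cv2.INTER_AREA); return np.abs(M-mk).sum()
b=minimize(cost,[.4,-.353,-.05],method='Nelder-Mead',options=dict(initial_simplex=[[.4,-.353,-.05],[.41,-.353,-.05],[.4,-.343,-.05],[.4,-.353,.03]]))
print(b.x,b.fun,mk.sum())
E
```

```text
clock: 22.88
eef_pos: [0.5177, -0.1058, 0.3535]
eef_rot: [0.359, 0.64, 0.469, -0.491]
wrist_force: [1.8, -0.2, -0.4]
opening: 0.561
t 22.88 q [-0.5   0.13  1.78  0.27  1.29 -0.27] pos [ 0.5177 -0.1058  0.3535] F [ 1.8 -0.2 -0.4] T [-0.31  0.   -0.04] op 0.561
0.7 [244.1, 366.4, 82.6, 54.0]
[[213, 339], [284, 348], [280, 393], [201, 382]]
[ 0.40357846 -0.341374   -0.2347386 ] 188.75 3644
```

View pics/s18.png

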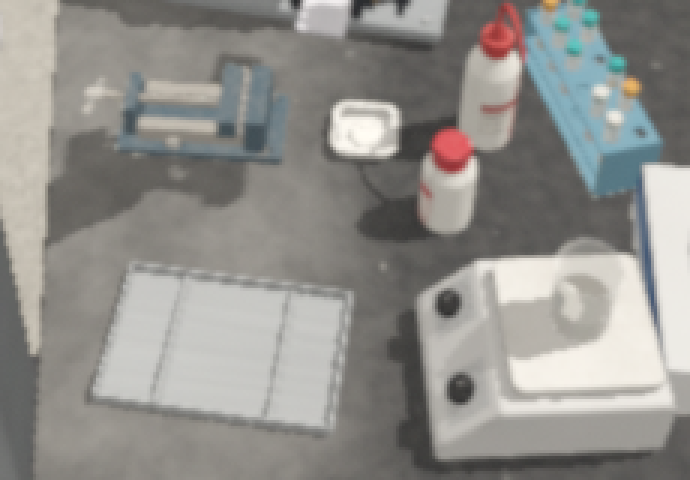

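```bash
python3 - <<'E'
from k import *
from plant import cams
m=dict(cams.camera_model('wrist')); s=ctrl.read_state()
R0=q2R(s['eef_rot']); oc=R0.inv().apply(m['origin']-s['eef_pos']); Rc=R0.inv()*q2R(m['orientation'])
q=np.array([0.65,0.279,0.65,-0.278]);q/=np.linalg.norm(q)
p1=np.array([.3807,-.2179,.4248])
m['origin']=p1+q2R(q).apply(oc); x=(q2R(q)*Rc).as_quat(); m['orientation']=[x[3],x[0],x[1],x[2]]
c=onz(m,[(139,207),(228,146),(320,283)],.014); print(c.round(4))
a=c[2]-c[1]; b=c[0]-c[1]; print(np.linalg.norm(a),np.linalg.norm(b),np.arctan2(-a[1],-a[0]),np.arctan2(a[1],a[0]),'centre',(c[0]+c[2])/2, np.arctan2(b[1],b[0]))
im=cv2.imread('pics/w1.png')
t=(.4036,-.3414,-.2347)
X=[[t[0]+np.cos(t[2])*u-np.sin(t[2])*v,t[1]+np.sin(t[2])*u+np.cos(t[2])*v,.014] for u,v in ((-.115,-.075),(.115,-.075),(.115,.075),(-.115,.075))]
print(proj(m,X).round(0))
cv2.polylines(im,[proj(m,X).round().astype(int)],True,(0,0,255),1); cv2.imwrite('pics/w1t.png',im[100:320,100:400].repeat(2,0).repeat(2,1))
E
```

```text
[[ 0.2812 -0.3794  0.014 ]
 [ 0.3152 -0.2367  0.014 ]
 [ 0.538  -0.2927  0.014 ]]
0.22968195143074902 0.14669529177127472 2.895170982723458 -0.24642167086633512 centre [ 0.40958489 -0.33607586  0.014     ] -1.8046325071568807
[[131. 208.]
 [231. 329.]
 [316. 282.]
 [222. 146.]]
```

View pics/w1t.png

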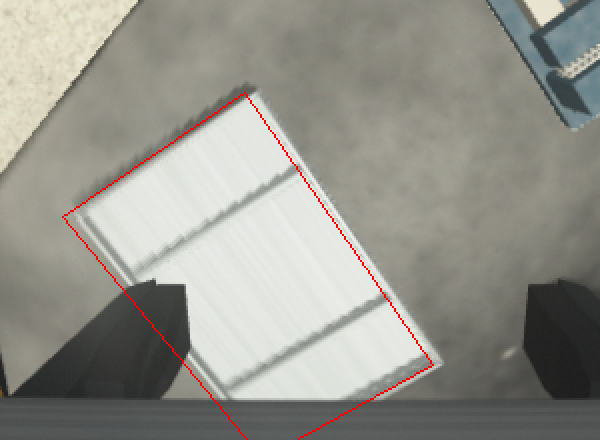

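```bash
cat > place.py <<'E'
from kin import *
P7=np.array([0.2461,0.4361,0.4999,0.1455,0.0008,0.0176,0.1175])
def target(cx,cy,yaw,under):
    l=np.radians(15); Rt=R.from_euler('z',yaw-YAW)*rot_from([np.sin(l),0,-np.cos(l)],[0,-1,0])
    h=np.array([np.cos(yaw),np.sin(yaw),0]); con=np.array([cx,cy,under+.003])-.0473*h
    g=con-Rt.apply([.0125,0,0]); return g,Rt
if __name__=="__main__":
    for u in (.1,.0105):
        g,Rt=target(.408,-.338,-.24,u); go(g,Rt,u); q,c=ik(g,Rt,P7,np.array([-.9,.2,1.9,.2,1.1,.8])); print(q.round(2),c.round(6))
E
python3 place.py; python3 - <<'E'
from plant import cams
import cv2
im=cams.capture('wrist');cv2.imwrite('pics/w18.png',im[:,:,::-1])
E
```

```text
0.1 tcp [ 0.322 -0.317  0.257] travel [-197.4, -209.3, -101.5] rot [0.6, 0.3, -86.0]
[-1.11 -0.02  2.16  0.27  0.85  0.54] 0.0
0.0105 tcp [ 0.322 -0.317  0.168] travel [-197.4, -209.3, -191.0] rot [0.6, 0.3, -86.0]
[-1.11  0.15  2.22  0.34  0.63  0.44] 0.0
```

View pics/w18.png

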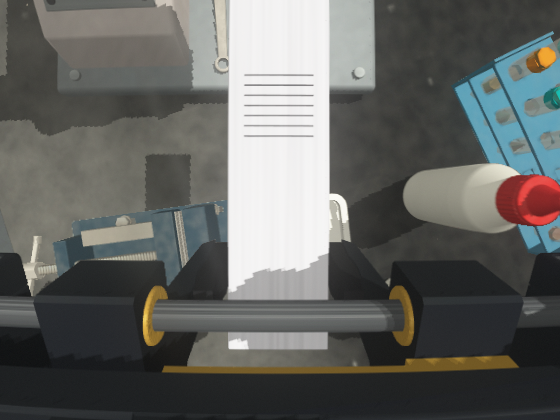

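```bash
python3 -m jog '{"fingers":[1,1,1,1,1,1,1,1,1,1,1],"travel":[[-20,-25,0],[-40,-50,0],[-60,-75,0],[-80,-100,0],[-105,-125,0],[-130,-150,-10],[-155,-175,-30],[-180,-195,-60],[-197.5,-209,-95],[-197.5,-209,-101.5],[-197.5,-209,-101.5]],"delta_rot":[[0,0,-9],[0,0,-18],[0,0,-27],[0,0,-36],[0,0,-46],[0,0,-56],[0.2,0.1,-66],[0.4,0.2,-76],[0.6,0.3,-86],[0.6,0.3,-86],[0.6,0.3,-86]]}'
python3 - <<'E'
from place import *
from plant import cams
st()
m=cams.camera_model('wrist')
im=cams.capture('wrist')[:,:,::-1].copy()
for t,col in (((.408,-.338,-.24),(0,0,255)),):
    tr=lambda u,v,z:[t[0]+np.cos(t[2])*u-np.sin(t[2])*v,t[1]+np.sin(t[2])*u+np.cos(t[2])*v,z]
    for poly in ([tr(-.115,-.075,.014),tr(.115,-.075,.014),tr(.115,.075,.014),tr(-.115,.075,.014)],[tr(.055,-.072,.0105),tr(.055,.072,.0105)],[tr(-.055,-.072,.0105),tr(-.055,.072,.0105)]):
        cv2.polylines(im,[proj(m,poly).round().astype(int)],True,col,1)
cv2.imwrite('pics/w19.png',im)
im=cams.capture('side');cv2.imwrite('pics/s19.png',im[250:410,170:400,::-1].repeat(3,0).repeat(3,1))
E
python3 place.py
```

```text
clock: 24.4
eef_pos: [0.3215, -0.3151, 0.2535]
eef_rot: [-0.074, 0.788, -0.092, -0.605]
wrist_force: [0.1, 0.7, -1.7]
opening: 0.558
t 24.4 q [-1.11  0.05  2.11  0.28  0.83  0.53] pos [ 0.3215 -0.3151  0.2535] F [ 0.1  0.7 -1.7] T [ 0.05  0.25 -0.  ] op 0.558
0.1 tcp [ 0.322 -0.317  0.257] travel [-0.1, -1.2, 2.2] rot [-0.2, 0.1, -0.2]
[-1.11 -0.02  2.16  0.27  0.85  0.54] 0.0
0.0105 tcp [ 0.322 -0.317  0.168] travel [-0.1, -1.2, -87.3] rot [-0.2, 0.1, -0.2]
[-1.11  0.15  2.22  0.34  0.63  0.44] 0.0
```

View pics/w19.png

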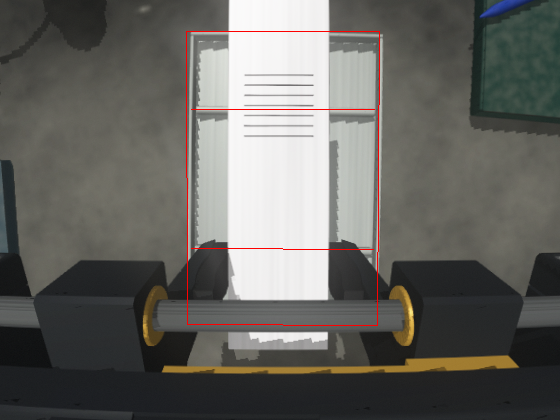

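View pics/s19.png

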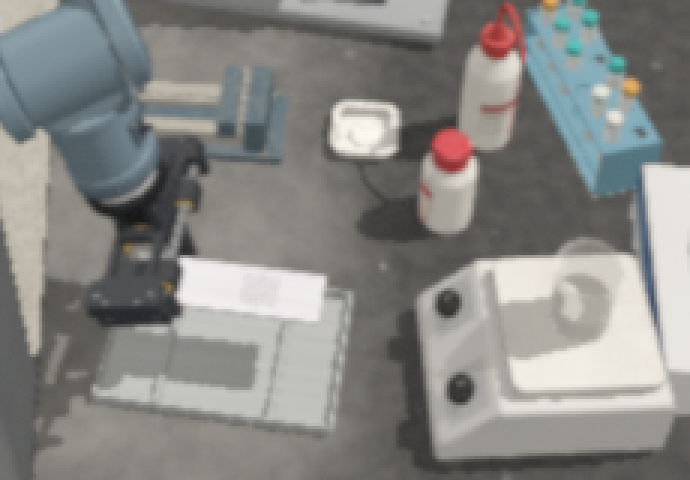

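```bash
sed -i 's/target(.408,-.338,-.24,u)/target(.4176,-.3431,-.24,u)/; s/(.1,.0105)/(.04,.0155,.0105)/' place.py; python3 place.py
```

```text
0.04 tcp [ 0.332 -0.322  0.197] travel [9.5, -6.3, -57.8] rot [-0.2, 0.1, -0.2]
[-1.09  0.11  2.18  0.31  0.7   0.5 ] 0.0
0.0155 tcp [ 0.332 -0.322  0.173] travel [9.5, -6.3, -82.3] rot [-0.2, 0.1, -0.2]
[-1.09  0.16  2.19  0.33  0.64  0.47] 0.0
0.0105 tcp [ 0.332 -0.322  0.168] travel [9.5, -6.3, -87.3] rot [-0.2, 0.1, -0.2]
[-1.09  0.17  2.19  0.34  0.63  0.46] 0.0
```

```bash
python3 -m jog '{"fingers":[1,1,1,1,1],"travel":[[9.5,-6,-20],[9.5,-6.5,-45],[9.5,-6.5,-65],[9.5,-6.5,-75],[9.5,-6.5,-75]],"delta_rot":[[0,0,0],[-0.2,0.1,-0.2],[-0.2,0.1,-0.2],[-0.2,0.1,-0.2],[-0.2,0.1,-0.2]]}'
python3 place.py|grep tcp; python3 - <<'E'
from place import *
from plant import cams
s=st()
im=cams.capture('wrist')[:,:,::-1].copy();cv2.imwrite('pics/w20.png',im)
E
```

```text
clock: 25.12
eef_pos: [0.332, -0.3221, 0.18]
eef_rot: [-0.073, 0.788, -0.095, -0.604]
wrist_force: [-0.9, -0.5, -2.0]
opening: 0.563
0.04 tcp [ 0.332 -0.322  0.197] travel [-0.4, 0.0, 17.0] rot [0.0, 0.0, -0.0]
0.0155 tcp [ 0.332 -0.322  0.173] travel [-0.4, 0.0, -7.5] rot [0.0, 0.0, -0.0]
0.0105 tcp [ 0.332 -0.322  0.168] travel [-0.4, 0.0, -12.5] rot [0.0, 0.0, -0.0]
t 25.12 q [-1.09  0.24  2.1   0.33  0.65  0.47] pos [ 0.332  -0.3221  0.18  ] F [-0.9 -0.5 -2. ] T [ 0.07  0.21 -0.01] op 0.563
```

View pics/w20.png

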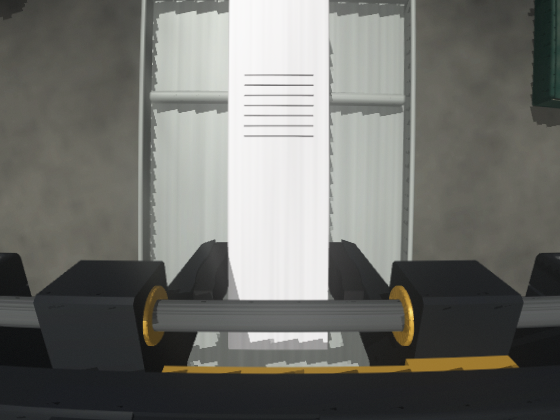

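```bash
python3 -m jog '{"fingers":[1,1,1,1],"travel":[[-0.4,0,-4],[-0.4,0,-8],[-0.4,0,-10.5],[-0.4,0,-10.5]],"delta_rot":[[0,0,0],[0,0,0],[0,0,0],[0,0,0]]}';python3 -m jog '{"fingers":[1,1],"travel":[[0,0,-1.5],[0,0,-1.5]],"delta_rot":[[0,0,0],[0,0,0]]}'; python3 place.py|grep tcp
```

```text
clock: 25.68
eef_pos: [0.3315, -0.3223, 0.1698]
eef_rot: [-0.073, 0.788, -0.095, -0.604]
wrist_force: [0.6, -0.1, -2.1]
opening: 0.558
clock: 25.92
eef_pos: [0.3315, -0.3223, 0.1682]
eef_rot: [-0.073, 0.788, -0.095, -0.604]
wrist_force: [0.0, 0.1, -1.1]
opening: 0.56
0.04 tcp [ 0.332 -0.322  0.197] travel [0.0, 0.3, 28.8] rot [0.0, 0.0, -0.0]
0.0155 tcp [ 0.332 -0.322  0.173] travel [0.0, 0.3, 4.3] rot [0.0, 0.0, -0.0]
0.0105 tcp [ 0.332 -0.322  0.168] travel [0.0, 0.3, -0.7] rot [0.0, 0.0, -0.0]
```

```bash
python3 -m jog '{"fingers":[1,1],"travel":[[0,0,-1.2],[0,0,-1.2]],"delta_rot":[[0,0,0],[0,0,0]]}';python3 -m jog '{"fingers":[1],"travel":[[0,0,-0.5]],"delta_rot":[[0,0,0]]}'
```

```text
clock: 26.18
eef_pos: [0.3316, -0.3225, 0.1674]
eef_rot: [-0.072, 0.788, -0.095, -0.604]
wrist_force: [-2.0, 1.0, 5.0]
opening: 0.563
clock: 26.3
eef_pos: [0.3316, -0.3225, 0.1674]
eef_rot: [-0.072, 0.788, -0.095, -0.604]
wrist_force: [-5.0, 3.0, 9.4]
opening: 0.562
```

```bash
python3 -m jog '{"fingers":[0.3,0.25,0.25,0.25,0.25,0.25,0.25,0.25,0.25],"travel":[[0,0,0],[0,0,0],[0,0,0.5],[0,0,1],[0,0,10],[0,0,30],[-10,3,70],[-20,5,120],[-30,8,160]],"delta_rot":[[0,0,0],[0,0,0],[0,0,0],[0,0,0],[0,0,0],[0,0,0],[0,0,0],[0,0,0],[0,0,0]]}'
python3 - <<'E'
from place import *
from plant import cams
s=st()
m=cams.camera_model('wrist')
im=cams.capture('wrist')[:,:,::-1].copy();cv2.imwrite('pics/w21.png',im)
im=cams.capture('side');cv2.imwrite('pics/s21.png',cv2.resize(im[130:410,180:400,::-1],None,fx=2.1,fy=2.1))
im=cams.capture('top');cv2.imwrite('pics/t21.png',im[:,:,::-1])
E
```

```text
clock: 27.42
eef_pos: [0.3013, -0.3144, 0.3299]
eef_rot: [-0.072, 0.788, -0.095, -0.604]
wrist_force: [0.4, -0.2, 0.4]
opening: 0.749
t 27.43 q [-1.15 -0.13  2.09  0.24  1.02  0.55] pos [ 0.3013 -0.3144  0.3299] F [ 0.4 -0.2  0.4] T [ 0.07  0.07 -0.07] op 0.749
```

View pics/w21.png

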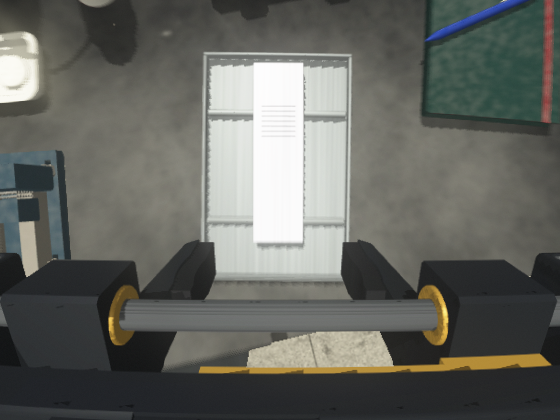

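View pics/s21.png

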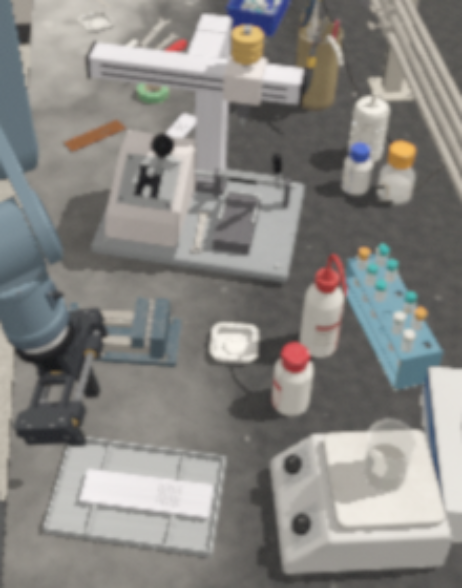

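```bash
python3 -c "
from plant import ctrl
print(ctrl.sign_off())"
```

```text
the job is handed in; nothing more can be done
None
```

The tester is unloaded and I handed the job in at about 27.5 s of the 70 s allowed.

- **Lever:** I took it to neutral in the left-hand slot, across to the right, then fully forward. The wrist camera put the knob at shift_fore 0.24, shift_side 0.15, so it reached the end of the slot.
- **Clamp bar:** I lifted it by the handle to about 0.9 rad of its 1.1. It stayed up after release and was still up in the last side picture.
- **Coupon:** I gripped it by its long edges and slid it about 130 mm straight out at the front, level with its bed. It was clear of the clamp foot before I lifted it, and it did not slip or droop in the grip.
- **Tray:** The coupon lies flat and lengthwise across both ribs, inside the rim, and the gripper is well clear of it. I set it about 13 mm off centre along the tray so the fingers missed the near rib. Its far end clears the rim by an estimated 5 to 10 mm.
- **Bystanders:** In the last side picture the bottles, weighing dish and spanner look undisturbed. I judged this by eye and did not measure it.

The highest wrist force I read was about 12 N.

**Disagreements:**
- My first lean pose for the lever was out of the last joint's range, so the arm stopped short, touching nothing, and I turned the gripper half round.
- The side and wrist cameras disagreed by about 6 mm on the tray's position. A closer wrist view settled it near the side camera's value.

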